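Snap a spring clip onto the drying rail and slide it up to the collar

ROBOT

A 6-joint arm with a two-finger parallel gripper is mounted at the origin on the work surface. World frame = base frame: x ahead of the robot, y to its left, z up, the work surface at z = 0. Lengths are in m, angles in rad, forces in N, time in s.
With the tool pointing down it reaches from about 0.35 to 0.975 m from the base axis. Payload 7.1 kg.
Tool frame: the origin (TCP) lies midway between the tips of the shut fingers; the grasp point (between the pads) lies 19 mm behind it (grip_depth is the distance from the TCP to the grasp point, in m); z points along the fingers, y is the direction in which the jaws open and shut (so a half turn about z gives the same grasp; the last joint's range is limited). The gripper opens to 88 mm and grips with 3 to 60 N. Pads are 20 mm wide; open, the fingers measure 115 mm over their backs; the gripper's body (75 mm by 178 mm) begins 61 mm behind the grasp point.
Start: joints at [-0.019, 0.423, 1.63, -0, 1.089, -0.019], TCP at [0.625, 0, 0.223] pointing down, gripper open.
Joint ranges: [-3, 3], [-0.9, 2.11], [0.09, 2.58], [-1.31, 4.45], [0.11, 2.69], [-2.54, 2.54]. Speed limits (rad/s): [2.39, 2.39, 3.01, 3.14, 3.14, 3.14].

INTERFACE

Orientations are given as [roll, pitch, yaw] about the fixed x, y, z axes, in that order (R = Rz(yaw) Ry(pitch) Rx(roll)).
In Python, from plant import * gives the robot as it stands.
- The arm moves only by the tool play_rows, never from a script. Its argument "moves" is a list of rows, each an object of numbers: "jaw": the opening, from -1 (shut) to 1 (fully open); "tx", "ty", "tz": the shift along the tool's x, y, z normalised to -1 to 1, where 1 is 3 cm; "spin": the turn about the tool's z normalised to -1 to 1, where 1 is 90 degrees. A call has 1 to 12 rows; each row shifts and turns the commanded pose from where the row before left it, along the tool's axes as they then stand; what a row does not reach is not made up. A row lasts 1/12 s, in which the tool goes at most 41.7 mm and 7.16 degrees, less where a joint would pass 70% of its speed; a pose out of reach is approached as far as the arm can. A call with a number of a shift or a turn outside -1 to 1 is refused whole. A call with a gripper value outside its range is refused whole. The fingers move at their own pace and stop on an object; "squeeze" is the grip in N (left out, the last holds). Time passes only in rows, so rows that do not move let the fingers close. It gives the time, the measured TCP pose, the force and the opening at its end, in the units of the state.
- sense(): the state, without advancing time (a new reading comes with each control period).
- camera(name): name is "scene" or "side" or "wrist"; returns a dict with "image" (400x640x3 uint8, red, green, blue), "fx", "fy", "cx", "cy" (pixels), "k1" (the pictures are not rectified: a ray, as slopes to the right and down, at radius r is drawn at 1 + k1 r^2 times it, then the intrinsics apply), "T" (4x4, takes a point from camera to world coordinates). Camera axes: x right, y down, z forward; pixel columns grow to the right and rows downward; lengths in m; the calibration is good to about 2 mm. A picture is of the moment at which its call begins. There is no depth.
- job_done(): hands the job in, once; it reports no verdict.
The state is a dict: "time_s": time; "q": joint angles; "joint_vel": joint speeds; "joint_torque": joint torques, N m; "tool_pos": TCP position; "tcp_rot": TCP orientation; "wrist_force": force on the tool from outside, world axes, zero at the start; "ft_torque": the same for the moment, N m; "finger_gap": finger opening in m.
Only numpy, scipy, OpenCV 4.12 (cv2) and the standard library are available. Lean on these libraries where they do the work, as an engineer would, in place of code of your own. Each camera call takes 0.05 s, during which the arm holds its last target.

TASK

Take the orange spring clip by its tab and press it down over the round drying rail, in the clear stretch at least 2 cm from the rubber buffer of the red collar, until both arms snap under the rail, without driving the sprung rail down onto its stops. Then slide the clip gently along the rail until it meets the buffer and the rubber gives a millimetre or two, never more than a few, and let go, leaving it against the buffer, fully seated, with its tab upright. Leave everything else on the bench where it is.

Things in the scene. Friction and masses are not known exactly. Their poses are not given: they have to be found in the camera images.
- clip_grip (a point): Where to grip the loose orange plastic spring clip: in its upright tab, 60 mm above its feet. Tab 12 mm thick along the point's x, 22 mm wide along y, from 36 to 76 mm above the feet, z up. Crown under it 30 (x) by 26 mm (y), 28 to 36 mm above the feet. At the start it stands upright on the bench on its arms; about 60 g. Half a turn about z makes no difference.
- clip_bore (a point): Centre of the orange clip's bore, 42.5 mm straight below clip_grip, 17.5 mm above the feet; same axes, y the bore axis, clip 26 mm long along y. It opens downwards: two sprung arms, 24 mm apart inside at the flared feet, narrowing to a 14 mm throat 9 mm below the bore centre. Seated, bore centre and rail axis coincide.
- clip_arm_a (a joint): Opening angle (rad) of the clip's arm on its +x side: 0 free, about 0.03 seated on the rail, about 0.2 as it passes the rail's widest point. Pressing the clip on takes roughly 9 to 16 N, most when the rail's axis is about 15 mm below the bore centre; then it snaps, the force drops sharply and the rail springs up into the bore.
- clip_arm_b (a joint): The same for the arm on its -x side. Seated, the two arms grip the rail lightly: 1 to 4 N slides the clip along.
- rail_mid (a point): Middle of the aluminium drying rail, on its axis. Rail 22 mm in diameter, level along the point's y (z up), 310 mm long, axis 140 mm above the bench unloaded, with blue end blocks on guide posts (tops 166 mm above the bench) at y = +-175 mm, on a 110 x 400 mm wooden base. A small brush hangs on it at y = +114 to +125 mm. The red collar is on its -y half.
- rail (a joint): How far the rail is pressed down against its springs (m): 0 unloaded, about 0.4 N per mm, stops at 0.046. It stays level. It sinks about 22 to 38 mm before the clip snaps on, so pressing the clip only as far as the rail's unloaded height does not seat it; afterwards it springs back up.
- buffer_face (a point): Centre (on the rail's axis) of the free face of the black rubber buffer, 34 mm in diameter, 8 mm thick, on the +y side of the red collar. Axes as rail_mid; moves with the rail. The collar behind is 40 mm in diameter, fixed on the rail; its screw stands up to 24 mm above the rail's axis. With the clip resting against the buffer, clip_bore is 13 mm from here, to its +y.
- buffer (a joint): How far the buffer is squashed towards the collar, in m: 0 free, 2.5 N per mm; more than 0.006 (about 15 N) is too much. When the clip is let go it springs back partly, the clip with it.
- old_clip: Bystander: black clip of the same shape and size as the orange one, rigid, standing on the bench; the origin is under its centre.
- can: Bystander: can 76 mm in diameter, 100 mm tall; origin at the centre of its underside.
- glue: Bystander: yellow glue bottle with a red cap, 50 mm in diameter, 100 mm tall; origin at the centre of its underside.
- brush: Bystander: hand brush lying flat, along its x; origin under it.
- mallet: Bystander: mallet lying flat, along its x; origin under it.
- block: Bystander: sole-shaped block of pale wood, about 204 x 75 x 22 mm; origin at the centre of its underside.
- bowl: Bystander: white bowl 100 mm across, 45 mm tall; origin at the centre of its underside.
Not all that is in view belongs to the job. Of the things that look like the part that bears clip_grip, take the one that is farthest to the robot's right at the start.

How it is judged:
By the outcome, as a careful person would: the job done as asked, in the order asked, and still so for the second after the job is handed in, with the robot touching nothing.
It also fails if it takes over 69 s, if anything falls off the work surface, if the arm or the gripper's body presses on something with over 40 N, if the wrist force passes 120 N, or if a joint passes its speed limit or range.

## Working session

There is one attempt and no reset: what is moved stays moved. The work goes in short steps, Python scripts to look and compute and a tool call to move; the robot and the scene stay as the last step left them, time stands still between calls to the robot, and variables do not carry over. Pictures are saved under pics/ and viewed, and the job is handed in when it is done.

Besides the shell and the picture viewer there is one more tool, called after "Call:" by a JSON object that holds its "method" and its "body". play_rows: Moves the arm, as the interface text tells. Its arguments: {"type":"object","properties":{"moves":{"type":"array"},"squeeze":{"type":"number"}},"required":["moves"]}

```bash
mkdir -p pics; ls; cat > h.py <<'E'
import numpy as np, cv2, pickle
from plant import *
def snap(n,tag):
    c=camera(n); cv2.imwrite(f'pics/{tag}.png',cv2.cvtColor(c['image'],cv2.COLOR_RGB2BGR)); pickle.dump(c,open(f'pics/{tag}.pkl','wb')); return c
def load(tag): return pickle.load(open(f'pics/{tag}.pkl','rb'))
def ray(c,u,v):
    K=np.array([[c['fx'],0,c['cx']],[0,c['fy'],c['cy']],[0,0,1.]])
    p=cv2.undistortPoints(np.array([[[u,v]]],float),K,np.array([c['k1'],0,0,0,0.]))[0,0]
    T=np.array(c['T']); d=T[:3,:3]@np.array([p[0],p[1],1]); return T[:3,3],d/np.linalg.norm(d)
def onz(c,u,v,z):
    o,d=ray(c,u,v); return o+d*(z-o[2])/d[2]
def tri(c1,p1,c2,p2):
    o1,d1=ray(c1,*p1);o2,d2=ray(c2,*p2)
    s=np.linalg.lstsq(np.stack([d1,-d2],1),o2-o1,rcond=None)[0]
    a=o1+s[0]*d1;b=o2+s[1]*d2; return (a+b)/2,np.linalg.norm(a-b)
def proj(c,P):
    T=np.array(c['T']);R=T[:3,:3];t=T[:3,3]
    q=R.T@(np.array(P,float)-t); x,y=q[0]/q[2],q[1]/q[2]; r2=x*x+y*y;f=1+c['k1']*r2
    return c['cx']+c['fx']*x*f, c['cy']+c['fy']*y*f
E
python3 - <<'E'
from h import *
for n in ['scene','side','wrist']:
    c=snap(n,n+'0'); print(n,c['fx'],c['k1'],np.round(c['T'],3).tolist())
s=sense(); print(s)
E
```

```text
pics
scene 471.58126534438276 -0.07834745275014389 [[-0.586, 0.692, -0.422, 1.261], [0.81, 0.493, -0.318, 0.516], [-0.012, -0.528, -0.849, 1.523], [0.0, 0.0, 0.0, 1.0]]
side 399.2014506894546 -0.06676846731229738 [[-0.949, -0.135, 0.285, 0.204], [-0.314, 0.481, -0.819, 1.03], [-0.026, -0.866, -0.499, 0.746], [0.0, 0.0, 0.0, 1.0]]
wrist 303.3870504892752 -0.03236592572261356 [[1.0, -0.001, -0.002, 0.626], [-0.001, -0.961, -0.278, 0.077], [-0.002, 0.278, -0.961, 0.385], [0.0, 0.0, 0.0, 1.0]]
{'time_s': 0.15, 'q': array([-1.89939712e-02,  4.23627843e-01,  1.63049879e+00,  6.82271100e-06,
        1.08859750e+00, -1.89791768e-02]), 'joint_vel': array([ 1.04966846e-05, -2.22763935e-03, -1.82628000e-03,  1.39094032e-03,
        1.43049665e-03,  3.70997809e-04]), 'joint_torque': array([ 9.52650989e-04, -5.44981134e+01, -2.73919362e+01,  6.45430083e-02,
        2.04369903e-02, -3.19723256e-05]), 'tool_pos': array([6.24575867e-01, 3.94161071e-05, 2.22109814e-01]), 'tcp_rot': array([-3.14046149e+00, -2.75133183e-05,  1.57077835e+00]), 'wrist_force': array([ 0.96131844,  0.05343811, -0.26470711]), 'ft_torque': array([-0.01271338, -0.04083603, -0.04568809]), 'finger_gap': 0.08788526256928728}
```

View pics/scene0.png

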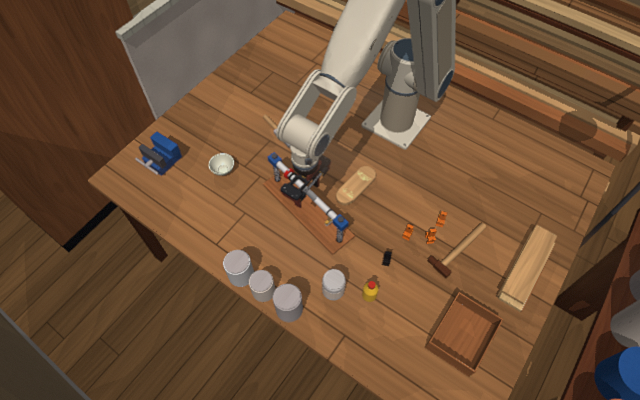

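View pics/side0.png

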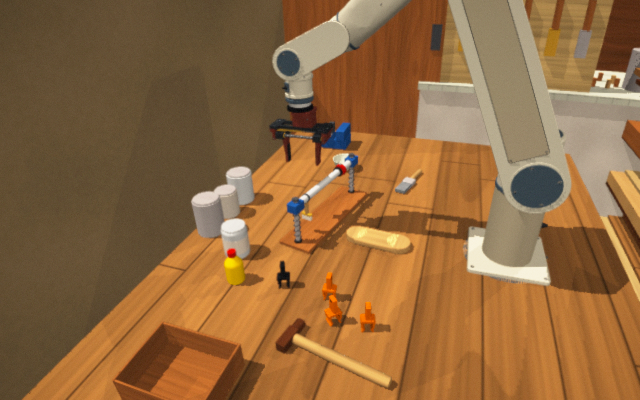

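View pics/wrist0.png

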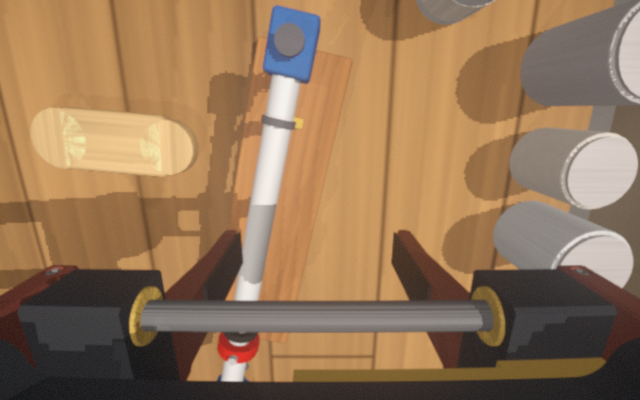

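```bash
python3 - <<'E'
from h import *
for n,(x0,x1,y0,y1) in {'scene':(370,470,195,275),'side':(270,400,255,345)}.items():
    c=load(n+'0'); im=cv2.cvtColor(c['image'],cv2.COLOR_RGB2BGR)
    hsv=cv2.cvtColor(im,cv2.COLOR_BGR2HSV)
    m=cv2.inRange(hsv,(3,200,120),(16,255,255))
    k,l,st,ce=cv2.connectedComponentsWithStats(m)
    for i in range(1,k):
        if st[i,4]>25: print(n,st[i],ce[i].round(1),onz(c,*ce[i],0.035).round(3))
    cv2.imwrite(f'pics/{n}_crop.png',cv2.resize(im[y0:y1,x0:x1],None,fx=6,fy=6,interpolation=cv2.INTER_CUBIC))
E
```

```text
scene [436 212  11  15  81] [440.9 219.3] [0.336 0.386 0.035]
scene [403 224  10  16  99] [407.8 231.8] [0.45  0.313 0.035]
scene [425 229  11  15  97] [430.8 235.7] [0.416 0.388 0.035]
side [322 272  21  55 582] [330.9 300.1] [0.429 0.352 0.035]
side [360 302  16  31 299] [367.4 317.9] [0.331 0.382 0.035]
side [166 366   8  12  27] [169.3 371. ] [0.688 0.646 0.035]
```

View pics/scene_crop.png

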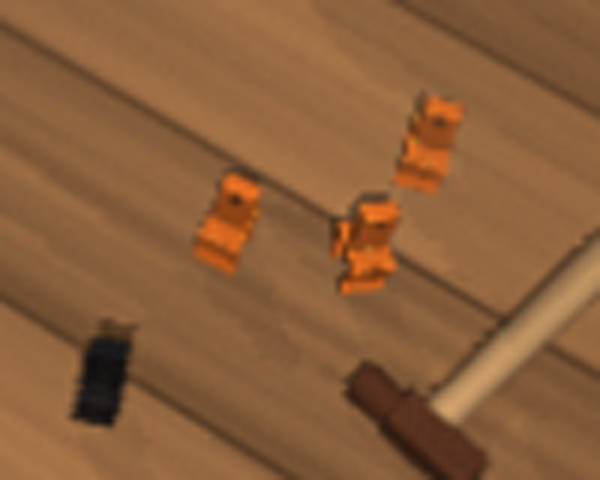

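View pics/side_crop.png

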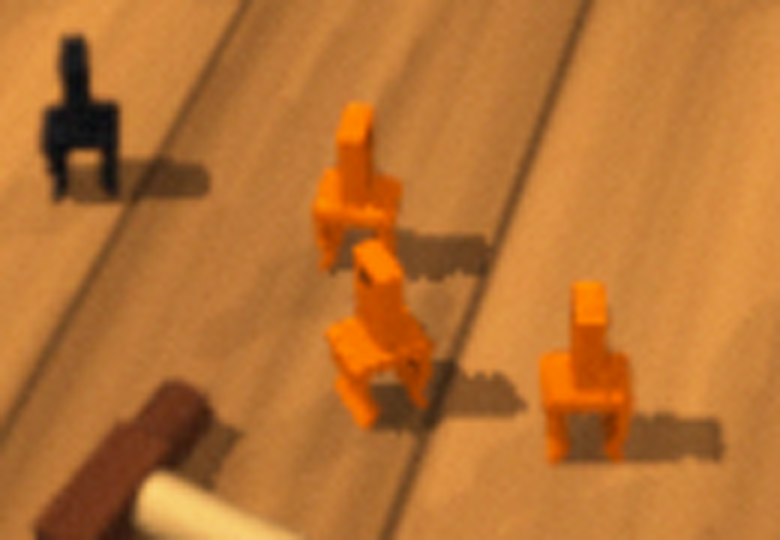

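Three orange clips could be meant: A at scene (408,232) / side (329,288), y≈0.31. B is at scene (431,236) / side (333,312), y≈0.39, and C at scene (441,219) / side (367,318), y≈0.39. A has the smallest y, so it is farthest to the robot's right and is the target; the crops confirm it stands upright. The black one is the old clip. Next I'll move the wrist camera over the clips.

Call:
{"method": "play_rows", "body": {"moves": [{"jaw": 1,"tx": 0.9,"ty": -0.65,"tz": -0.15},{"jaw": 1,"tx": 0.9,"ty": -0.65,"tz": -0.15},{"jaw": 1,"tx": 0.9,"ty": -0.65,"tz": -0.15},{"jaw": 1,"tx": 0.9,"ty": -0.65,"tz": -0.15},{"jaw": 1,"tx": 0.9,"ty": -0.65,"tz": -0.15},{"jaw": 1,"tx": 0.9,"ty": -0.65,"tz": -0.15},{"jaw": 1,"tx": 0.9,"ty": -0.65,"tz": -0.15},{"jaw": 1,"tx": 0.9,"ty": -0.65,"tz": -0.15},{"jaw": 1,"tx": 0.9,"ty": -0.65,"tz": -0.15},{"jaw": 1},{"jaw": 1},{"jaw": 1}], "squeeze": 20}}

```text
validation failed for argument at $.mo...
```

Call:
{"method": "play_rows", "body": {"moves": [{"jaw": 1.0,"tx": 0.9,"ty": -0.65,"tz": -0.15,"spin": 0.0},{"jaw": 1.0,"tx": 0.9,"ty": -0.65,"tz": -0.15,"spin": 0.0},{"jaw": 1.0,"tx": 0.9,"ty": -0.65,"tz": -0.15,"spin": 0.0},{"jaw": 1.0,"tx": 0.9,"ty": -0.65,"tz": -0.15,"spin": 0.0},{"jaw": 1.0,"tx": 0.9,"ty": -0.65,"tz": -0.15,"spin": 0.0},{"jaw": 1.0,"tx": 0.9,"ty": -0.65,"tz": -0.15,"spin": 0.0},{"jaw": 1.0,"tx": 0.9,"ty": -0.65,"tz": -0.15,"spin": 0.0},{"jaw": 1.0,"tx": 0.9,"ty": -0.65,"tz": -0.15,"spin": 0.0},{"jaw": 1.0,"tx": 0.9,"ty": -0.65,"tz": -0.15,"spin": 0.0},{"jaw": 1.0,"tx": 0.0,"ty": 0.0,"tz": 0.0,"spin": 0.0},{"jaw": 1.0,"tx": 0.0,"ty": 0.0,"tz": 0.0,"spin": 0.0}], "squeeze": 20}}

```text
time_s: 1.07
tool_pos: [0.4487, 0.2441, 0.2634]
tcp_rot: [3.141, -0.0, 1.574]
wrist_force: [-0.1, 0.0, -0.5]
finger_gap: 0.088
```

```bash
python3 - <<'E'
from h import *
c=snap('wrist','w1'); c=snap('scene','scene1'); c=snap('side','side1'); print(sense()['tool_pos'],sense()['tcp_rot'])
E
```

```text
[0.44990562 0.24232356 0.26292855] [-3.14142637e+00  4.29327462e-04  1.57014978e+00]
```

View pics/w1.png

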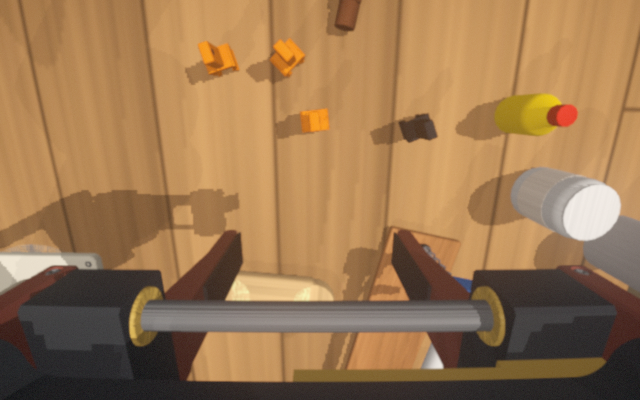

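View pics/scene1.png

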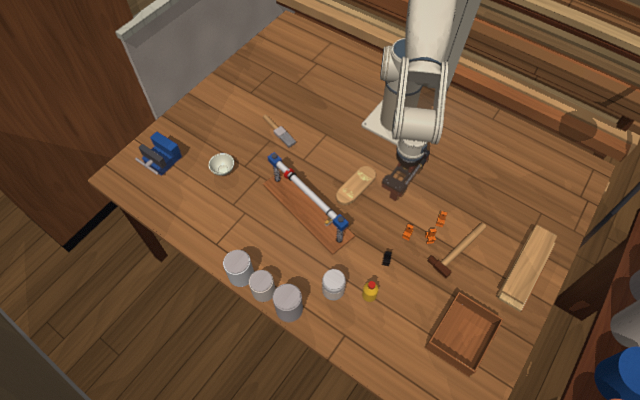

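```bash
python3 - <<'E'
from h import *
c=load('w1'); im=cv2.cvtColor(c['image'],cv2.COLOR_RGB2BGR)
cv2.imwrite('pics/w1c.png',cv2.resize(im[90:150,275:355],None,fx=9,fy=9,interpolation=cv2.INTER_CUBIC))
c=load('scene1'); im=cv2.cvtColor(c['image'],cv2.COLOR_RGB2BGR)
cv2.imwrite('pics/s1c.png',cv2.resize(im[145:250,255:360],None,fx=5.6,fy=5.6,interpolation=cv2.INTER_CUBIC))
c=load('side1'); im=cv2.cvtColor(c['image'],cv2.COLOR_RGB2BGR)
cv2.imwrite('pics/d1c.png',cv2.resize(im[145:250,275:375],None,fx=5.6,fy=5.6,interpolation=cv2.INTER_CUBIC))
E
```

```text
(no output)
```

View pics/w1c.png

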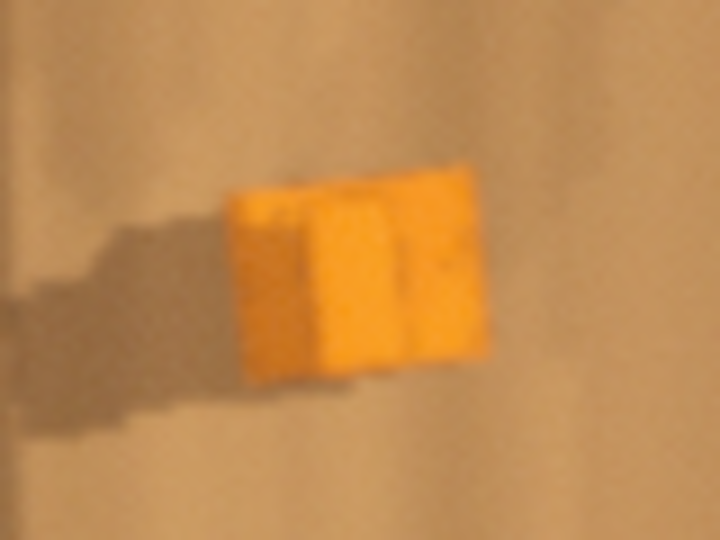

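View pics/s1c.png

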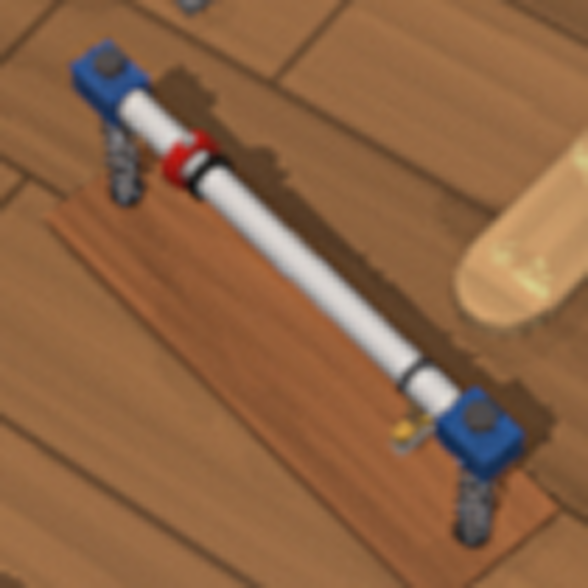

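View pics/d1c.png

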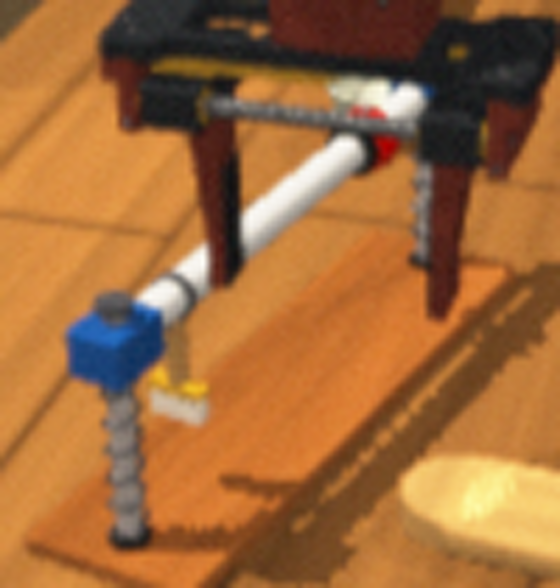

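```bash
python3 - <<'E'
from h import *
c=load('w1')
P=lambda x,y:(275+x/9,90+y/9)
print('tab top',onz(c,*P(355,283),0.076))
for y in (1,):
  for p in [(312,200),(390,195),(400,365),(318,378)]: print('tabcorner',onz(c,*P(*p),0.076).round(4))
pts=np.array([onz(c,*P(*p),0.036) for p in [(230,192),(475,165),(490,358),(248,382)]])
print(pts.round(4),pts.mean(0).round(4))
d=pts[1]-pts[0]+pts[2]-pts[3]; print('yaw x',np.degrees(np.arctan2(d[1],d[0])))
d=pts[1]-pts[2]+pts[0]-pts[3]; print('yaw y',np.degrees(np.arctan2(-d[0],d[1])))
s=load('scene1')
a=onz(s,274.6,156.1,.166);b=onz(s,341.2,219.1,.166);print('posts',a,b,np.linalg.norm(a-b),(a+b)/2)
w=load('wrist0')
print('post+ wrist',onz(w,289,40,.166),'collar',onz(w,238,345,.14))
# rail edges in wrist0
g=cv2.cvtColor(w['image'],cv2.COLOR_RGB2HSV)
for v in range(85,290,15):
    row=g[v]; m=np.where((row[:,1]<60)&(row[:,2]>110)&(np.arange(640)>235)&(np.arange(640)<310))[0]
    if len(m): 
        e=(m.min()+m.max()+1)/2; q=onz(w,e,v,.143); print(v,m.min(),m.max(),q.round(4))
E
```

```text
tab top [0.44686712 0.31016196 0.076     ]
tabcorner [0.4416 0.3201 0.076 ]
tabcorner [0.4512 0.3207 0.076 ]
tabcorner [0.4525 0.3002 0.076 ]
tabcorner [0.4422 0.2985 0.076 ]
[[0.4294 0.3211 0.036 ]
 [0.463  0.3247 0.036 ]
 [0.4654 0.2988 0.036 ]
 [0.4316 0.2954 0.036 ]] [0.4474 0.31   0.036 ]
yaw x 5.910048394350786
yaw y 5.091328242945159
posts [ 0.53209509 -0.2111449   0.166     ] [0.60732232 0.12866485 0.166     ] 0.3480370745322865 [ 0.5697087  -0.04124003  0.166     ]
post+ wrist [0.60719651 0.1222737  0.166     ] collar [ 0.54728291 -0.14378838  0.14      ]
85 270 299 [0.6015 0.0961 0.143 ]
100 268 296 [0.5993 0.0853 0.143 ]
115 265 293 [0.5966 0.0743 0.143 ]
130 263 290 [0.5943 0.063  0.143 ]
145 260 287 [0.5915 0.0514 0.143 ]
160 258 284 [0.589  0.0395 0.143 ]
175 255 281 [0.5861 0.0273 0.143 ]
190 253 278 [0.5835 0.0147 0.143 ]
205 250 275 [0.5803 0.0018 0.143 ]
220 248 272 [ 0.5775 -0.0115  0.143 ]
235 245 269 [ 0.5742 -0.0252  0.143 ]
250 242 266 [ 0.5708 -0.0394  0.143 ]
265 241 263 [ 0.5681 -0.054   0.143 ]
280 238 260 [ 0.5644 -0.0691  0.143 ]
```

Call:
{"method": "play_rows", "body": {"moves": [{"jaw": 0.2,"tx": 0.75,"ty": -0.03,"tz": 0.5,"spin": -0.061},{"jaw": 0.2,"tx": 0.75,"ty": -0.03,"tz": 0.5,"spin": 0.0},{"jaw": 0.2,"tx": 0.76,"ty": -0.03,"tz": 0.5,"spin": 0.0},{"jaw": 0.2,"tx": 0.0,"ty": 0.0,"tz": 1.0,"spin": 0.0},{"jaw": 0.2,"tx": 0.0,"ty": 0.0,"tz": 1.0,"spin": 0.0},{"jaw": 0.2,"tx": 0.0,"ty": 0.0,"tz": 1.0,"spin": 0.0},{"jaw": 0.2,"tx": 0.0,"ty": 0.0,"tz": 0.0,"spin": 0.0},{"jaw": 0.2,"tx": 0.0,"ty": 0.0,"tz": 0.0,"spin": 0.0}], "squeeze": 20.0}}

```text
time_s: 1.88
tool_pos: [0.4422, 0.3089, 0.1269]
tcp_rot: [-3.138, 0.002, 1.665]
wrist_force: [1.0, 0.5, 0.2]
finger_gap: 0.0525
```

```bash
python3 - <<'E'
from h import *
c=snap('wrist','w2'); s=sense(); print(s['tool_pos'],s['tcp_rot'],s['finger_gap'])
print(proj(c,[.447,.310,.076]))
im=cv2.cvtColor(c['image'],cv2.COLOR_RGB2BGR); 
E
```

```text
[0.44326565 0.30977179 0.12849897] [-3.14103166e+00  3.86427613e-04  1.66508566e+00] 0.0526893926554423
(np.float64(322.38323721352083), np.float64(217.30112524758985))
```

View pics/w2.png

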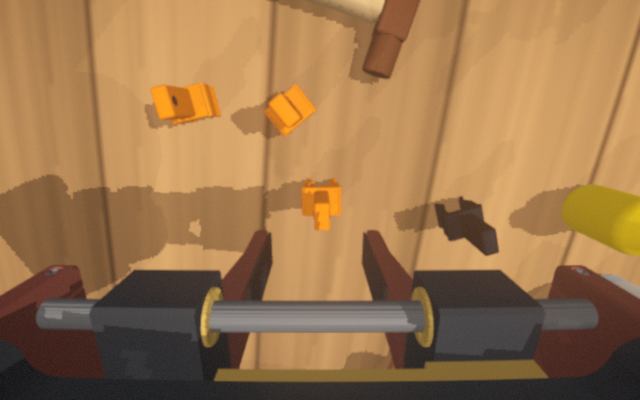

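Call:
{"method": "play_rows", "body": {"moves": [{"jaw": 0.2,"tx": 0.0,"ty": 0.12,"tz": 0.5,"spin": 0.0},{"jaw": 0.2,"tx": 0.0,"ty": 0.0,"tz": 0.8,"spin": 0.0},{"jaw": 0.2,"tx": 0.0,"ty": 0.0,"tz": 0.8,"spin": 0.0},{"jaw": 0.2,"tx": 0.0,"ty": 0.0,"tz": 0.6,"spin": 0.0},{"jaw": 0.2,"tx": 0.0,"ty": 0.0,"tz": 0.2,"spin": 0.0},{"jaw": 0.2,"tx": 0.0,"ty": 0.0,"tz": 0.0,"spin": 0.0},{"jaw": 0.2,"tx": 0.0,"ty": 0.0,"tz": 0.0,"spin": 0.0}], "squeeze": 20.0}}

```text
time_s: 2.52
tool_pos: [0.4473, 0.3113, 0.0427]
tcp_rot: [3.14, -0.001, 1.666]
wrist_force: [-0.4, 0.6, -0.5]
finger_gap: 0.0523
```

```bash
python3 - <<'E'
from h import *
c=snap('wrist','w3'); c=snap('side','side3'); s=sense(); print(s['tool_pos'],s['tcp_rot'],s['finger_gap'],s['wrist_force'])
im=cv2.cvtColor(c['image'],cv2.COLOR_RGB2BGR); cv2.imwrite('pics/side3c.png',cv2.resize(im[220:340,260:420],None,fx=5,fy=5,interpolation=cv2.INTER_CUBIC))
E
```

```text
[0.44733192 0.31148938 0.04297122] [ 3.13889759e+00 -1.44682631e-03  1.66638613e+00] 0.0529335125070622 [ 0.8489367  -0.34538194 -0.12322823]
```

View pics/w3.png

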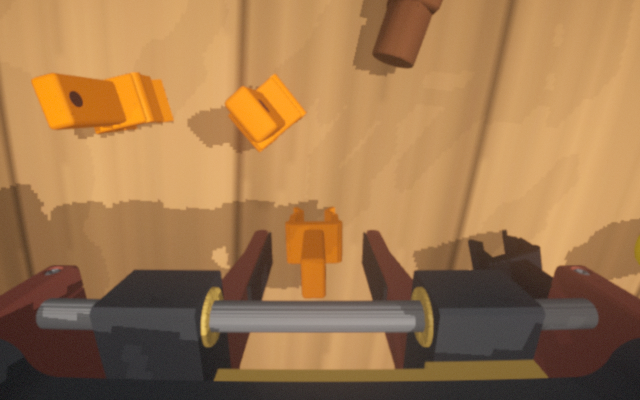

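View pics/side3c.png

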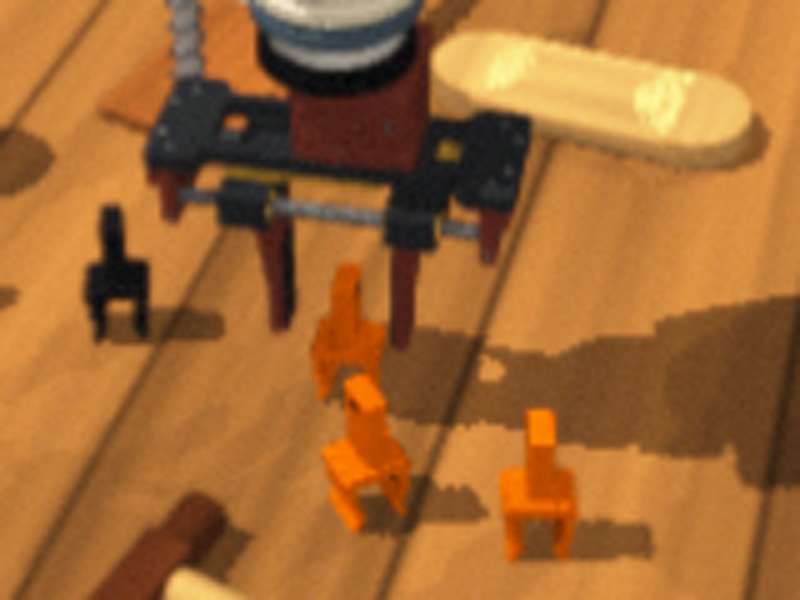

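```bash
python3 - <<'E'
from h import *
c=load('w3'); T=np.array(c['T']); print(T[:3,3])
for P in [[.447,.310,.076],[.447,.31,.036],[.447,.31,.062],[.4473,.3115,.043]]: print(P,proj(c,P),proj(load('side3'),P))
s=sense(); yaw=s['tcp_rot'][2]; 
im=cv2.cvtColor(c['image'],cv2.COLOR_RGB2BGR); cv2.imwrite('pics/w3c.png',cv2.resize(im[190:330,230:410],None,fx=4.2,fy=4.2,interpolation=cv2.INTER_CUBIC))
E
```

```text
[0.44069294 0.38739703 0.20543283]
[0.447, 0.31, 0.076] (np.float64(314.24985844556693), np.float64(279.62544825074144)) (np.float64(328.9425296103207), np.float64(275.0577386803582))
[0.447, 0.31, 0.036] (np.float64(314.6536650298649), np.float64(244.7311817021983)) (np.float64(329.24542350013564), np.float64(287.00645041787726))
[0.447, 0.31, 0.062] (np.float64(314.4129505712984), np.float64(265.5176377253653)) (np.float64(329.0500556507246), np.float64(279.2976526774635))
[0.4473, 0.3115, 0.043] (np.float64(315.3420138669529), np.float64(247.46738816256416)) (np.float64(328.901130856906), np.float64(285.3207631157251))
```

View pics/w3c.png

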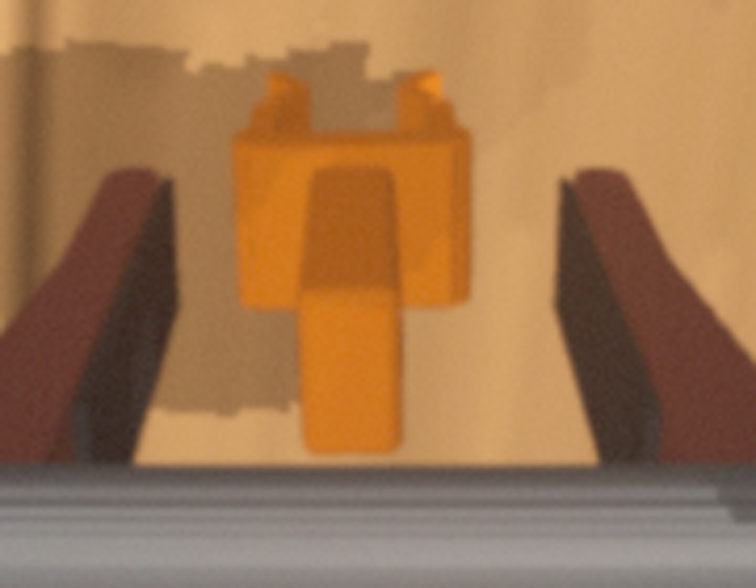

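Call:
{"method": "play_rows", "body": {"moves": [{"jaw": 0.2,"tx": -0.04,"ty": -0.06,"tz": 0.06,"spin": 0.0},{"jaw": -0.2,"tx": 0.0,"ty": 0.0,"tz": 0.0,"spin": 0.0},{"jaw": -0.5,"tx": 0.0,"ty": 0.0,"tz": 0.0,"spin": 0.0},{"jaw": -1.0,"tx": 0.0,"ty": 0.0,"tz": 0.0,"spin": 0.0},{"jaw": -1.0,"tx": 0.0,"ty": 0.0,"tz": 0.0,"spin": 0.0},{"jaw": -1.0,"tx": 0.0,"ty": 0.0,"tz": 0.0,"spin": 0.0},{"jaw": -1.0,"tx": 0.0,"ty": 0.0,"tz": 0.0,"spin": 0.0},{"jaw": -1.0,"tx": 0.0,"ty": 0.0,"tz": 0.0,"spin": 0.0}], "squeeze": 40.0}}

```text
time_s: 3.28
tool_pos: [0.4444, 0.3094, 0.0393]
tcp_rot: [-3.141, 0.0, 1.667]
wrist_force: [-0.0, 0.1, 0.0]
finger_gap: 0.0119
```

Call:
{"method": "play_rows", "body": {"moves": [{"jaw": -1.0,"tx": 0.0,"ty": 0.0,"tz": -0.3,"spin": 0.0},{"jaw": -1.0,"tx": 0.0,"ty": 0.0,"tz": -0.6,"spin": 0.0},{"jaw": -1.0,"tx": 0.0,"ty": 0.0,"tz": -0.9,"spin": 0.0},{"jaw": -1.0,"tx": 0.0,"ty": 0.0,"tz": -0.9,"spin": 0.0},{"jaw": -1.0,"tx": 0.0,"ty": 0.0,"tz": -0.9,"spin": 0.0},{"jaw": -1.0,"tx": 0.0,"ty": 0.0,"tz": -0.9,"spin": 0.0},{"jaw": -1.0,"tx": 0.0,"ty": 0.0,"tz": -0.9,"spin": 0.066},{"jaw": -1.0,"tx": 0.0,"ty": 0.0,"tz": -0.9,"spin": 0.067},{"jaw": -1.0,"tx": 0.0,"ty": 0.0,"tz": -0.9,"spin": 0.067},{"jaw": -1.0,"tx": 0.0,"ty": 0.0,"tz": -0.9,"spin": 0.0},{"jaw": -1.0,"tx": 0.0,"ty": 0.0,"tz": -0.5,"spin": 0.0},{"jaw": -1.0,"tx": 0.0,"ty": 0.0,"tz": 0.0,"spin": 0.0}], "squeeze": 40.0}}

```text
time_s: 4.28
tool_pos: [0.4458, 0.3104, 0.3017]
tcp_rot: [3.137, -0.005, 1.352]
wrist_force: [1.6, 0.7, -0.1]
finger_gap: 0.0117
```

Call:
{"method": "play_rows", "body": {"moves": [{"jaw": -1.0,"tx": -0.5,"ty": 0.25,"tz": 0.0,"spin": 0.0},{"jaw": -1.0,"tx": -0.9,"ty": 0.45,"tz": 0.0,"spin": 0.0},{"jaw": -1.0,"tx": -0.9,"ty": 0.45,"tz": 0.0,"spin": 0.0},{"jaw": -1.0,"tx": -0.9,"ty": 0.45,"tz": 0.0,"spin": 0.0},{"jaw": -1.0,"tx": -0.9,"ty": 0.45,"tz": 0.0,"spin": 0.0},{"jaw": -1.0,"tx": -0.9,"ty": 0.45,"tz": 0.0,"spin": 0.0},{"jaw": -1.0,"tx": -0.9,"ty": 0.45,"tz": 0.0,"spin": 0.0},{"jaw": -1.0,"tx": -0.9,"ty": 0.45,"tz": 0.0,"spin": 0.0},{"jaw": -1.0,"tx": -0.9,"ty": 0.45,"tz": 0.0,"spin": 0.0},{"jaw": -1.0,"tx": -0.9,"ty": 0.45,"tz": 0.0,"spin": 0.0},{"jaw": -1.0,"tx": -0.9,"ty": 0.45,"tz": 0.0,"spin": 0.0},{"jaw": -1.0,"tx": -0.9,"ty": 0.45,"tz": 0.0,"spin": 0.0}], "squeeze": 40.0}}

```text
time_s: 5.28
tool_pos: [0.5283, -0.0304, 0.2962]
tcp_rot: [-3.14, 0.0, 1.352]
wrist_force: [0.3, 0.0, -0.1]
finger_gap: 0.012
```

Call:
{"method": "play_rows", "body": {"moves": [{"jaw": -1.0,"tx": -0.9,"ty": 0.45,"tz": 0.0,"spin": 0.0},{"jaw": -1.0,"tx": -0.9,"ty": 0.45,"tz": 0.0,"spin": 0.0},{"jaw": -1.0,"tx": -0.9,"ty": 0.45,"tz": 0.0,"spin": 0.0},{"jaw": -1.0,"tx": -0.7,"ty": 0.35,"tz": 0.0,"spin": 0.0},{"jaw": -1.0,"tx": 0.0,"ty": 0.0,"tz": 0.0,"spin": 0.0},{"jaw": -1.0,"tx": 0.0,"ty": 0.0,"tz": 0.0,"spin": 0.0}], "squeeze": 40.0}}

```text
time_s: 5.78
tool_pos: [0.556, -0.1403, 0.296]
tcp_rot: [-3.139, -0.0, 1.35]
wrist_force: [-0.4, 0.9, -0.7]
finger_gap: 0.0122
```

```bash
python3 - <<'E'
from h import *
c=snap('wrist','w4'); c2=snap('side','side4'); s=sense(); print(s['time_s'],s['tool_pos'],s['tcp_rot'],s['finger_gap'],s['wrist_force'])
im=cv2.cvtColor(c2['image'],cv2.COLOR_RGB2BGR); cv2.imwrite('pics/side4c.png',cv2.resize(im[80:260,230:430],None,fx=4,fy=4,interpolation=cv2.INTER_CUBIC))
E
```

```text
5.8833 [ 0.55594427 -0.13879406  0.29645273] [-3.13962127e+00 -4.38754007e-04  1.35243401e+00] 0.012102088647106938 [-0.18887281  0.76449901 -1.32677995]
```

View pics/w4.png

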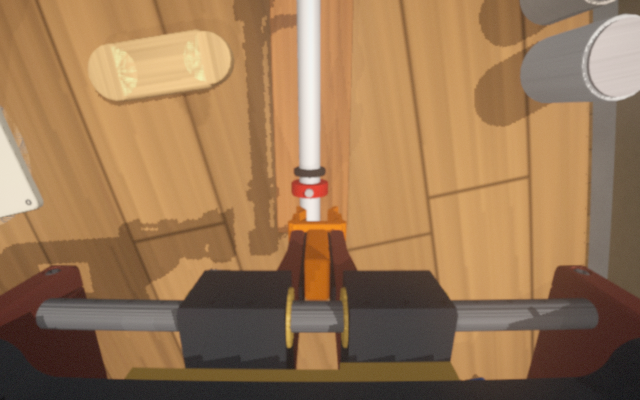

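View pics/side4c.png

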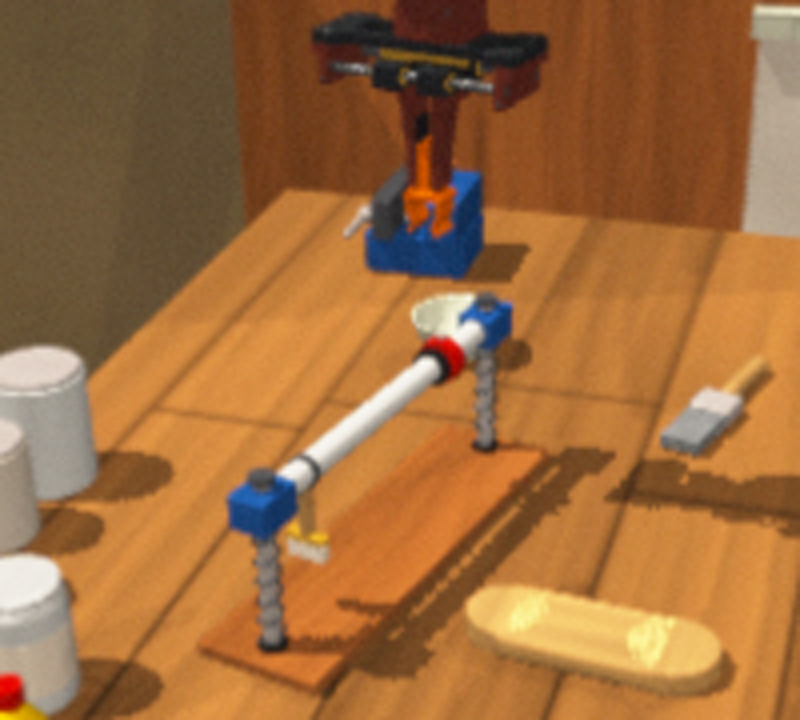

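```bash
python3 - <<'E'
from h import *
w=load('w4'); T=np.array(w['T']); print('cam',T[:3,3])
im=cv2.cvtColor(w['image'],cv2.COLOR_RGB2BGR); cv2.imwrite('pics/w4c.png',cv2.resize(im[140:310,260:370],None,fx=3.5*2,fy=3.5*2,interpolation=cv2.INTER_CUBIC)[:,:]) 
cv2.imwrite('pics/w4c.png',cv2.resize(im[155:230,270:360],None,fx=8,fy=8,interpolation=cv2.INTER_CUBIC))
g=cv2.cvtColor(w['image'],cv2.COLOR_RGB2GRAY).astype(float); h=cv2.cvtColor(w['image'],cv2.COLOR_RGB2HSV)
L=[]
for v in range(5,165,10):
    m=np.where((h[v,:,1]<50)&(h[v,:,2]>120)&(abs(np.arange(640)-308)<25))[0]
    # silhouette: mean of tangent planes; use two rays onto z ~ tangent
    q=onz(w,(m.min()+m.max()+1)/2-0.0,v,.142); L.append(q[:2]); print(v,m.min(),m.max(),q.round(4))
L=np.array(L); vx,vy,x0,y0=cv2.fitLine(L.astype(np.float32),cv2.DIST_L2,0,1e-6,1e-6).ravel()
if vy<0: vx,vy=-vx,-vy
print('yaw rail',np.degrees(np.arctan2(-vx,vy)),vx,vy,x0,y0)
print([ (v,int(g[v,310])) for v in range(160,200)])
E
```

```text
cam [ 0.57403435 -0.06557901  0.45861327]
5 297 319 [0.5869 0.0299 0.142 ]
15 297 319 [0.585  0.0217 0.142 ]
25 298 319 [0.5835 0.0133 0.142 ]
35 298 319 [0.5815 0.0049 0.142 ]
45 298 319 [ 0.5796 -0.0036  0.142 ]
55 298 319 [ 0.5776 -0.0123  0.142 ]
65 298 319 [ 0.5755 -0.021   0.142 ]
75 298 319 [ 0.5735 -0.0299  0.142 ]
85 298 319 [ 0.5714 -0.0389  0.142 ]
95 299 319 [ 0.5697 -0.0482  0.142 ]
105 299 319 [ 0.5676 -0.0575  0.142 ]
115 299 319 [ 0.5654 -0.0669  0.142 ]
125 299 319 [ 0.5631 -0.0765  0.142 ]
135 299 319 [ 0.5609 -0.0862  0.142 ]
145 300 319 [ 0.5591 -0.0962  0.142 ]
155 300 319 [ 0.5568 -0.1063  0.142 ]
yaw rail -12.543516 0.21718106 0.9761313 0.5723045 -0.035859123
[(160, 239), (161, 240), (162, 240), (163, 240), (164, 239), (165, 237), (166, 233), (167, 230), (168, 221), (169, 187), (170, 123), (171, 85), (172, 82), (173, 85), (174, 81), (175, 85), (176, 97), (177, 147), (178, 201), (179, 225), (180, 231), (181, 231), (182, 228), (183, 209), (184, 151), (185, 105), (186, 112), (187, 121), (188, 133), (189, 163), (190, 190), (191, 201), (192, 204), (193, 205), (194, 206), (195, 203), (196, 190), (197, 171), (198, 185), (199, 219)]
```

View pics/w4c.png

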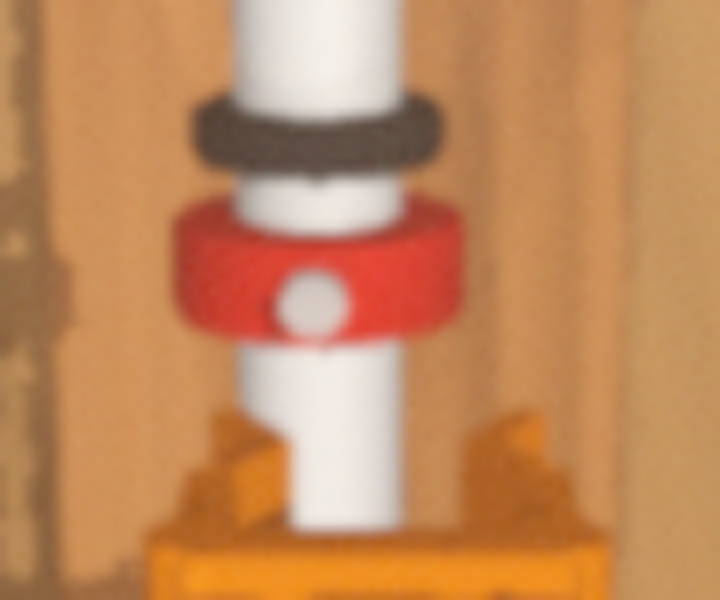

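```bash
python3 - <<'E'
from h import *
w=load('w4')
d=np.array([0.2172,0.9761])
o=np.array([0.5723,-0.0359])
A=onz(w,310,169.6,.151); B=onz(w,310,176.8,.157)
print(A,B,(A[:2]-o)@d,(B[:2]-o)@d)
# silhouette extremes at z=.14
C=onz(w,270+192/8,155+125/8,.14);D=onz(w,270+442/8,155+125/8,.14);print(C,D,np.linalg.norm(C-D),((C+D)/2)[:2],)
n=np.array([d[1],-d[0]]); print('offset of rail line from C-D mid', ((C+D)[:2]/2-o)@n, ((C+D)[:2]/2-o)@d)
# posts from scene/side triangulation
s1=load('scene1');s4=load('side4')
Pm=tri(s1,(274.6,156.1),s4,(230+487/4,80+299/4));Pp=tri(s1,(341.2,219.1),s4,(230+262/4,80+478/4));print(Pm,Pp)
for P in (Pm[0],Pp[0]): print((P[:2]-o)@d,(P[:2]-o)@n)
# sub-pixel rail edges via gradient; tangent planes
T=np.array(w['T']); cam=T[:3,3]
g=cv2.GaussianBlur(cv2.cvtColor(w['image'],cv2.COLOR_RGB2GRAY).astype(np.float32),(0,0),1)
for v in (20,60,100,140):
    gr=np.diff(g[v]); l=280+np.argmax(gr[280:308]); r=308+np.argmin(gr[308:335])
    def sub(a,k): 
        y0,y1,y2=abs(a[k-1]),abs(a[k]),abs(a[k+1]); return k+.5+(y0-y2)/(2*(y0-2*y1+y2))
    u1,u2=sub(gr,l),sub(gr,r)
    # planes containing rail direction & ray ; in cross-section (n,z) angles
    a=[]
    for u in (u1,u2):
        _,dr=ray(w,u,v); a.append(np.arctan2(dr[:2]@n,-dr[2]))
    half=(a[1]-a[0])/2; mid=(a[0]+a[1])/2; dist=.011/np.sin(half)
    cn=(cam[:2]-o)@n
    print(v,u1,u2,'off',cn+(cam[2]-.14)*np.tan(mid),'z est',cam[2]-dist*np.cos(mid))
E
```

```text
[ 0.55385368 -0.11975374  0.151     ] [ 0.55257618 -0.12589706  0.157     ] -0.08585617259141368 -0.09213014837844288
[ 0.53625899 -0.11901931  0.14      ] [ 0.56871935 -0.12633362  0.14      ] 0.03327422544415607 [ 0.55248917 -0.12267647]
offset of rail line from C-D mid -0.000489502230433936 -0.08900542164814608
(array([ 0.52926778, -0.21359586,  0.16396778]), np.float64(0.0035286281806671685)) (array([0.60518459, 0.12710827, 0.16404813]), np.float64(0.0027324073842099907))
-0.18279552735005622 -0.0034082071848638056
0.16625490977791144 -0.003306749942960408
20 297.3094910085201 319.19952270388603 off -0.0004650983290425473 z est 0.11880399069463926
60 298.96968829631805 319.2747811228037 off 3.1044327353960816e-05 z est 0.10288340935031837
100 299.54762054234743 319.3018641769886 off -1.4860785389347528e-05 z est 0.1042339719178062
140 300.22125083208084 319.1321333348751 off -0.00012421474762830224 z est 0.10060491401107158
```

```bash
python3 - <<'E'
from h import *
w=load('w4'); im=cv2.cvtColor(w['image'],cv2.COLOR_RGB2BGR)
cv2.imwrite('pics/w4d.png',cv2.resize(im[200:310,270:365],None,fx=7,fy=7,interpolation=cv2.INTER_CUBIC)[:600])
d=np.array([0.2172,0.9761]);o=np.array([0.5723,-0.0359]);n=np.array([d[1],-d[0]])
tcp=np.array([.5559,-.1395]); print('tcp n,s',(tcp-o)@n,(tcp-o)@d)
E
```

```text
tcp n,s 0.006493879999999925 -0.10468604000000002
```

View pics/w4d.png

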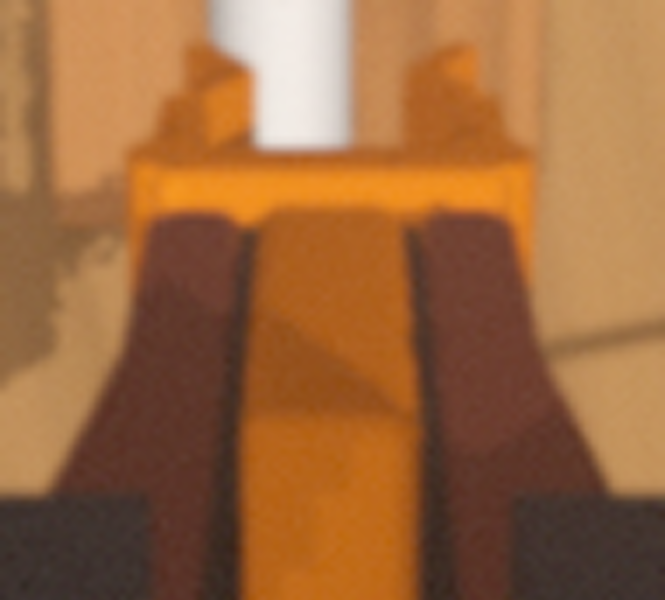

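```bash
python3 - <<'E'
from h import *
w=load('w4')
d=np.array([0.2172,0.9761]);o=np.array([0.5723,-0.0359]);n=np.array([d[1],-d[0]])
for u,v,z in [(317.4,223.6,.2925),(317.4,258.5,.3325)]:
    p=onz(w,u,v,z)[:2]; print(p,(p-o)@n,(p-o)@d)
E
```

```text
[ 0.56013262 -0.12686482] 0.007880977071413435 -0.09143351587670955
[ 0.55972674 -0.1287833 ] 0.007901493512553195 -0.09339430202407434
```

Call:
{"method": "play_rows", "body": {"moves": [{"jaw": -1.0,"tx": 0.4,"ty": -0.05,"tz": 0.0,"spin": 0.0},{"jaw": -1.0,"tx": 0.7,"ty": -0.07,"tz": 0.0,"spin": 0.0},{"jaw": -1.0,"tx": 0.7,"ty": -0.08,"tz": 0.2,"spin": 0.0},{"jaw": -1.0,"tx": 0.69,"ty": -0.07,"tz": 0.5,"spin": 0.0},{"jaw": -1.0,"tx": 0.0,"ty": 0.0,"tz": 0.7,"spin": 0.0},{"jaw": -1.0,"tx": 0.0,"ty": 0.0,"tz": 0.7,"spin": 0.0},{"jaw": -1.0,"tx": 0.0,"ty": 0.0,"tz": 0.5,"spin": 0.0},{"jaw": -1.0,"tx": 0.0,"ty": 0.0,"tz": 0.0,"spin": 0.0},{"jaw": -1.0,"tx": 0.0,"ty": 0.0,"tz": 0.0,"spin": 0.0},{"jaw": -1.0,"tx": 0.0,"ty": 0.0,"tz": 0.0,"spin": 0.0}], "squeeze": 45.0}}

```text
time_s: 6.72
tool_pos: [0.5655, -0.064, 0.2204]
tcp_rot: [3.14, -0.0, 1.353]
wrist_force: [0.8, 0.7, -1.0]
finger_gap: 0.0117
```

```bash
python3 - <<'E'
from h import *
w=snap('wrist','w5'); c2=snap('side','side5'); c3=snap('scene','scene5')
S=[sense()['tool_pos']]
s=sense();tcp=s['tool_pos']; print(s['time_s'],tcp,s['tcp_rot'],s['finger_gap'],s['wrist_force'])
d=np.array([0.2172,0.9761]);o=np.array([0.5723,-0.0359]);n=np.array([d[1],-d[0]])
print((tcp[:2]-o)@n,(tcp[:2]-o)@d)
im=cv2.cvtColor(c2['image'],cv2.COLOR_RGB2BGR); cv2.imwrite('pics/side5c.png',cv2.resize(im[110:260,270:400],None,fx=4,fy=4,interpolation=cv2.INTER_CUBIC))
im=cv2.cvtColor(w['image'],cv2.COLOR_RGB2BGR); cv2.imwrite('pics/w5c.png',cv2.resize(im[150:310,220:420],None,fx=3.75,fy=3.75,interpolation=cv2.INTER_CUBIC))
E
```

```text
6.8667 [ 0.56577005 -0.06474552  0.220716  ] [ 3.13932553e+00 -2.44532406e-04  1.35260701e+00] 0.011961342357208728 [-0.38057278 -0.18077719 -0.55087552]
-0.00010863772452774087 -0.029574417688979192
```

View pics/w5c.png

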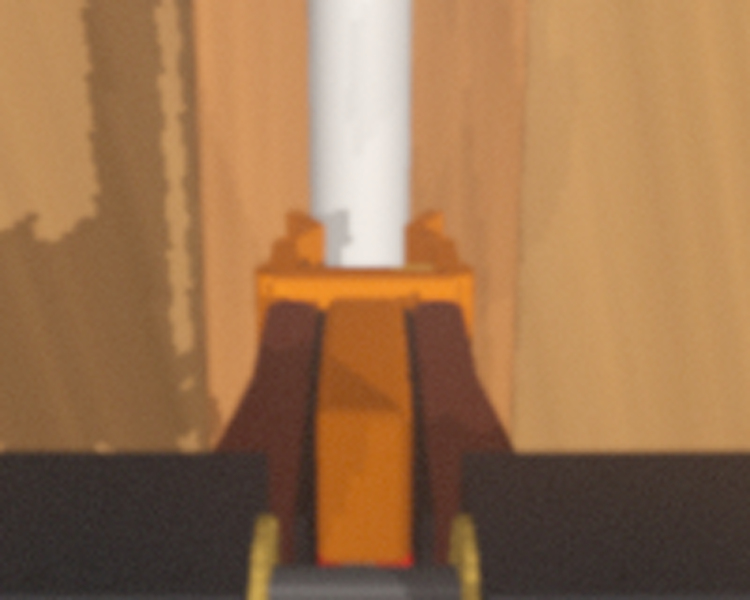

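View pics/side5c.png

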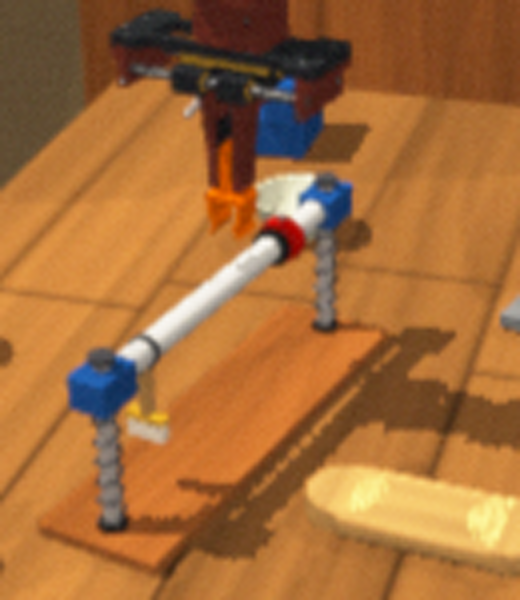

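```bash
python3 - <<'E'
from h import *
w=load('w5')
d=np.array([0.2172,0.9761]);o=np.array([0.5723,-0.0359]);n=np.array([d[1],-d[0]])
f=lambda u,v,z:(lambda p:((p-o)@n*1e3,(p-o)@d*1e3))(onz(w,u,v,z)[:2])
X=lambda x,y:(220+x/3.75,150+y/3.75)
print('crown',f(*X(365,272),.2165)); print('tab',f(*X(364.5,408),.2565))
for y,l,r in [(10,308.5,412.5),(120,311,412),(200,312.5,411)]: print('rail',f(*X((l+r)/2,y),.142))
g=cv2.GaussianBlur(cv2.cvtColor(w['image'],cv2.COLOR_RGB2GRAY).astype(np.float32),(0,0),1)
for v in (20,60,100,140,180,195):
    gr=np.diff(g[v]); l=290+np.argmax(gr[290:316]); r=316+np.argmin(gr[316:340])
    def sub(a,k): 
        y0,y1,y2=abs(a[k-1]),abs(a[k]),abs(a[k+1]); return k+1+(y0-y2)/(2*(y0-2*y1+y2))-0.5
    u1,u2=sub(gr,l),sub(gr,r); print(v,u1,u2,f((u1+u2)/2,v,.142))
print(proj(load('side5'),[.5658,-.0648,.151]), proj(load('scene5'),[.5658,-.0648,.151]))
E
```

```text
crown (np.float64(0.5822154385999011), np.float64(-14.434936387515737))
tab (np.float64(0.40887394585629144), np.float64(-17.271451014337018))
rail (np.float64(-0.17811157971538497), np.float64(16.61207967500064))
rail (np.float64(0.030066308993464637), np.float64(-7.206725621057205))
rail (np.float64(0.08289498518067114), np.float64(-25.351182910895293))
20 307.0995337367058 322.7229112237692 (np.float64(-1.0184120115185902), np.float64(111.30426198204114))
60 303.11146879196167 329.8501671552658 (np.float64(0.10051625015269111), np.float64(84.6747094140043))
100 303.45541490614414 329.3953172340989 (np.float64(0.05731675520028303), np.float64(56.49912417913023))
140 303.7576097846031 328.9771053791046 (np.float64(0.008906217728005253), np.float64(26.524927312405243))
180 304.12570440769196 328.37263292074203 (np.float64(-0.09223199025230917), np.float64(-5.5424154301902595))
195 304.38228745758533 328.21899008750916 (np.float64(-0.053306190873655776), np.float64(-18.176519673520605))
(np.float64(328.6624231780418), np.float64(175.845790243897)) (np.float64(301.79098635836993), np.float64(184.52962027659484))
```

Call:
{"method": "play_rows", "body": {"moves": [{"jaw": -1.0,"tx": 0.0,"ty": -0.02,"tz": 0.3,"spin": 0.0},{"jaw": -1.0,"tx": 0.0,"ty": 0.0,"tz": 0.4,"spin": 0.0},{"jaw": -1.0,"tx": 0.0,"ty": 0.0,"tz": 0.3,"spin": 0.0},{"jaw": -1.0,"tx": 0.0,"ty": 0.0,"tz": 0.1,"spin": 0.0},{"jaw": -1.0,"tx": 0.0,"ty": 0.0,"tz": 0.1,"spin": 0.0},{"jaw": -1.0,"tx": 0.0,"ty": 0.0,"tz": 0.0,"spin": 0.0},{"jaw": -1.0,"tx": 0.0,"ty": 0.0,"tz": 0.0,"spin": 0.0}], "squeeze": 50.0}}

```text
time_s: 7.45
tool_pos: [0.5645, -0.0648, 0.1832]
tcp_rot: [-3.141, 0.0, 1.352]
wrist_force: [0.1, 0.2, -0.8]
finger_gap: 0.0117
```

```bash
python3 - <<'E'
from h import *
w=snap('wrist','w6'); c2=snap('side','side6')
s=sense();print(s['tool_pos'],s['wrist_force'],s['ft_torque'])
im=cv2.cvtColor(c2['image'],cv2.COLOR_RGB2BGR); cv2.imwrite('pics/side6c.png',cv2.resize(im[110:260,270:400],None,fx=4,fy=4,interpolation=cv2.INTER_CUBIC))
im=cv2.cvtColor(w['image'],cv2.COLOR_RGB2BGR); cv2.imwrite('pics/w6c.png',cv2.resize(im[150:310,220:420],None,fx=3.75,fy=3.75,interpolation=cv2.INTER_CUBIC))
E
```

```text
[ 0.56476211 -0.06483976  0.18367123] [ 0.54703844 -0.01760394 -1.35621716] [-0.04589193  0.00901887  0.03211718]
```

View pics/w6c.png

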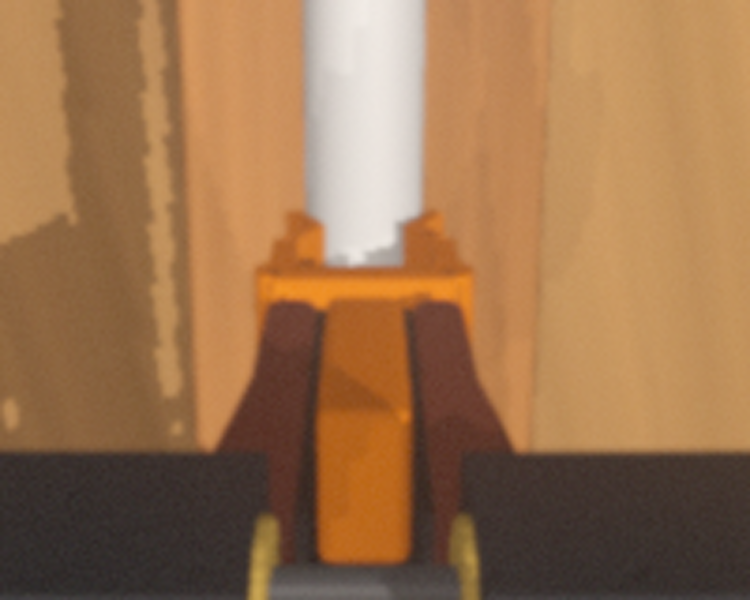

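View pics/side6c.png

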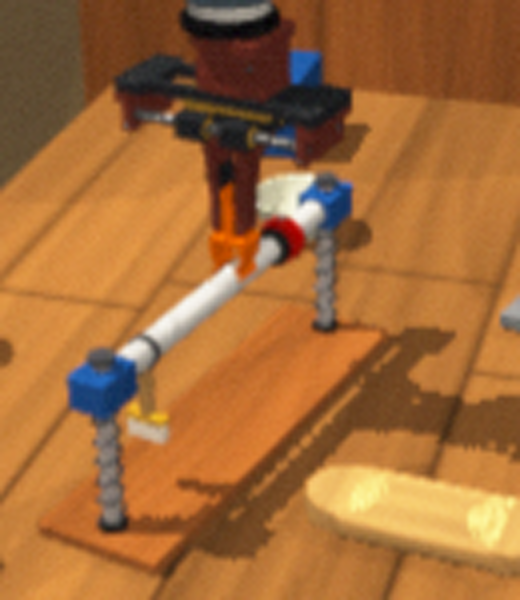

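Call:
{"method": "play_rows", "body": {"moves": [{"jaw": -1.0,"tx": 0.0,"ty": 0.0,"tz": 0.1,"spin": 0.0},{"jaw": -1.0,"tx": 0.0,"ty": 0.0,"tz": 0.1,"spin": 0.0},{"jaw": -1.0,"tx": 0.0,"ty": 0.0,"tz": 0.1,"spin": 0.0},{"jaw": -1.0,"tx": 0.0,"ty": 0.0,"tz": 0.1,"spin": 0.0},{"jaw": -1.0,"tx": 0.0,"ty": 0.0,"tz": 0.0,"spin": 0.0}], "squeeze": 50.0}}

```text
time_s: 7.97
tool_pos: [0.5645, -0.0647, 0.171]
tcp_rot: [3.142, -0.0, 1.352]
wrist_force: [-0.4, 1.0, 3.7]
finger_gap: 0.0123
```

Call:
{"method": "play_rows", "body": {"moves": [{"jaw": -1.0,"tx": 0.0,"ty": 0.0,"tz": 0.1,"spin": 0.0},{"jaw": -1.0,"tx": 0.0,"ty": 0.0,"tz": 0.1,"spin": 0.0},{"jaw": -1.0,"tx": 0.0,"ty": 0.0,"tz": 0.1,"spin": 0.0},{"jaw": -1.0,"tx": 0.0,"ty": 0.0,"tz": 0.0,"spin": 0.0}], "squeeze": 50.0}}

```text
time_s: 8.3
tool_pos: [0.5647, -0.0648, 0.1624]
tcp_rot: [3.141, -0.0, 1.352]
wrist_force: [-1.6, -1.0, 5.8]
finger_gap: 0.0118
```

Call:
{"method": "play_rows", "body": {"moves": [{"jaw": -1.0,"tx": 0.0,"ty": 0.0,"tz": 0.1,"spin": 0.0},{"jaw": -1.0,"tx": 0.0,"ty": 0.0,"tz": 0.1,"spin": 0.0},{"jaw": -1.0,"tx": 0.0,"ty": 0.0,"tz": 0.0,"spin": 0.0}], "squeeze": 50.0}}

```text
time_s: 8.55
tool_pos: [0.5648, -0.0648, 0.1566]
tcp_rot: [3.141, -0.0, 1.352]
wrist_force: [-0.6, 0.7, 8.7]
finger_gap: 0.0116
```

Call:
{"method": "play_rows", "body": {"moves": [{"jaw": -1.0,"tx": 0.0,"ty": 0.0,"tz": 0.1,"spin": 0.0},{"jaw": -1.0,"tx": 0.0,"ty": 0.0,"tz": 0.0,"spin": 0.0}], "squeeze": 50.0}}

```text
time_s: 8.72
tool_pos: [0.5649, -0.0648, 0.1539]
tcp_rot: [3.141, -0.0, 1.352]
wrist_force: [-1.3, 0.4, 8.8]
finger_gap: 0.0115
```

Call:
{"method": "play_rows", "body": {"moves": [{"jaw": -1.0,"tx": 0.0,"ty": 0.0,"tz": 0.1,"spin": 0.0},{"jaw": -1.0,"tx": 0.0,"ty": 0.0,"tz": 0.0,"spin": 0.0}], "squeeze": 50.0}}

```text
time_s: 8.88
tool_pos: [0.565, -0.0648, 0.1511]
tcp_rot: [3.14, -0.0, 1.352]
wrist_force: [-1.2, 1.1, 11.2]
finger_gap: 0.0117
```

Call:
{"method": "play_rows", "body": {"moves": [{"jaw": -1.0,"tx": 0.0,"ty": 0.0,"tz": 0.08,"spin": 0.0},{"jaw": -1.0,"tx": 0.0,"ty": 0.0,"tz": 0.0,"spin": 0.0}], "squeeze": 50.0}}

```text
time_s: 9.05
tool_pos: [0.5651, -0.0648, 0.1488]
tcp_rot: [3.14, -0.0, 1.352]
wrist_force: [-2.3, 0.5, 10.9]
finger_gap: 0.0116
```

```bash
python3 - <<'E'
from h import *
c2=snap('side','side7')
s=sense();print(s['tool_pos'],s['wrist_force'],s['finger_gap'])
im=cv2.cvtColor(c2['image'],cv2.COLOR_RGB2BGR); cv2.imwrite('pics/side7c.png',cv2.resize(im[130:230,290:390],None,fx=6,fy=6,interpolation=cv2.INTER_CUBIC))
E
```

```text
[ 0.56512353 -0.0648323   0.14890907] [-2.72603375 -0.49711377 11.11340736] 0.012146472061964739
```

View pics/side7c.png

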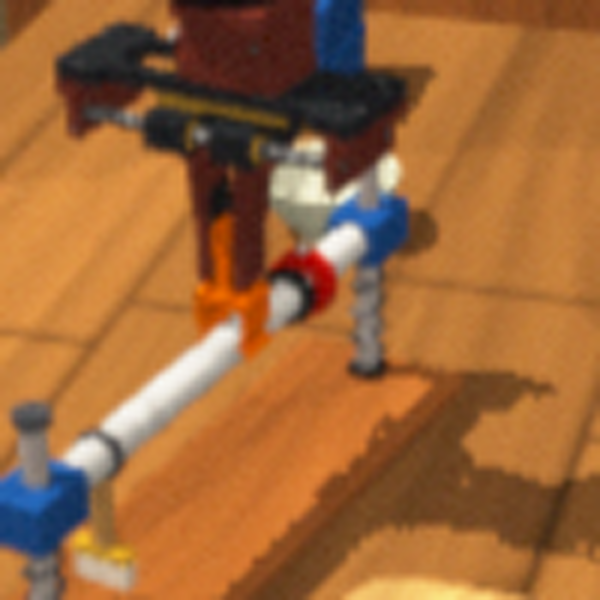

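Call:
{"method": "play_rows", "body": {"moves": [{"jaw": -1.0,"tx": 0.0,"ty": 0.0,"tz": 0.08,"spin": 0.0},{"jaw": -1.0,"tx": 0.0,"ty": 0.0,"tz": 0.0,"spin": 0.0}], "squeeze": 50.0}}

```text
time_s: 9.27
tool_pos: [0.5648, -0.0648, 0.146]
tcp_rot: [3.141, -0.0, 1.352]
wrist_force: [-1.2, -0.2, 0.9]
finger_gap: 0.012
```

Call:
{"method": "play_rows", "body": {"moves": [{"jaw": -1.0,"tx": 0.0,"ty": 0.0,"tz": 0.06,"spin": 0.0},{"jaw": -1.0,"tx": 0.0,"ty": 0.0,"tz": 0.0,"spin": 0.0}], "squeeze": 50.0}}

```text
time_s: 9.43
tool_pos: [0.5648, -0.0648, 0.1441]
tcp_rot: [3.141, -0.0, 1.352]
wrist_force: [-2.0, 1.2, 6.4]
finger_gap: 0.0119
```

Call:
{"method": "play_rows", "body": {"moves": [{"jaw": -1.0,"tx": 0.0,"ty": 0.0,"tz": -0.15,"spin": 0.0},{"jaw": -1.0,"tx": 0.0,"ty": 0.0,"tz": -0.2,"spin": 0.0},{"jaw": -1.0,"tx": 0.0,"ty": 0.0,"tz": -0.15,"spin": 0.0},{"jaw": -1.0,"tx": 0.0,"ty": 0.0,"tz": -0.07,"spin": 0.0},{"jaw": -1.0,"tx": 0.0,"ty": 0.0,"tz": 0.0,"spin": 0.0},{"jaw": -1.0,"tx": 0.0,"ty": 0.0,"tz": 0.0,"spin": 0.0},{"jaw": -1.0,"tx": 0.0,"ty": 0.0,"tz": 0.0,"spin": 0.0}], "squeeze": 50.0}}

```text
time_s: 10.02
tool_pos: [0.5646, -0.0648, 0.1608]
tcp_rot: [3.141, -0.0, 1.352]
wrist_force: [1.1, -0.4, 0.5]
finger_gap: 0.0112
```

```bash
python3 - <<'E'
from h import *
w=snap('wrist','w8');c2=snap('side','side8'); c3=snap('scene','scene8')
s=sense();print(s['tool_pos'],s['wrist_force'],s['finger_gap'],s['ft_torque'])
im=cv2.cvtColor(c2['image'],cv2.COLOR_RGB2BGR); cv2.imwrite('pics/side8c.png',cv2.resize(im[130:230,290:390],None,fx=6,fy=6,interpolation=cv2.INTER_CUBIC))
E
```

```text
[ 0.56454869 -0.06476012  0.16075031] [0.6205285  0.55990849 0.28951073] 0.011777888212894418 [ 0.05598583 -0.22952174  0.01119339]
```

View pics/side8c.png

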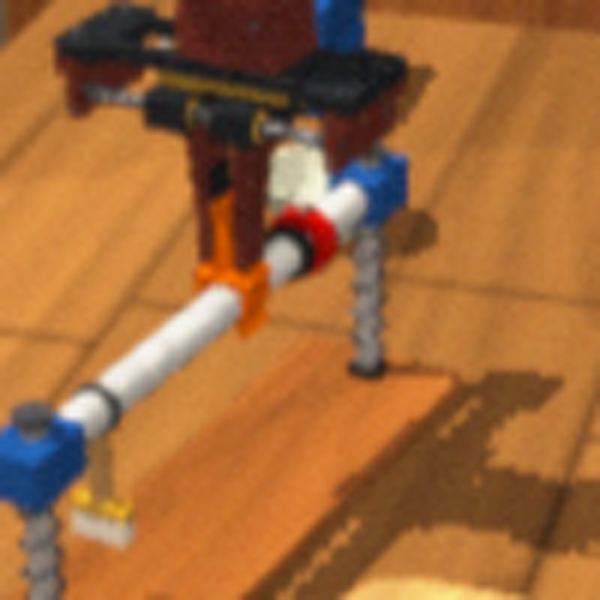

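View pics/w8.png

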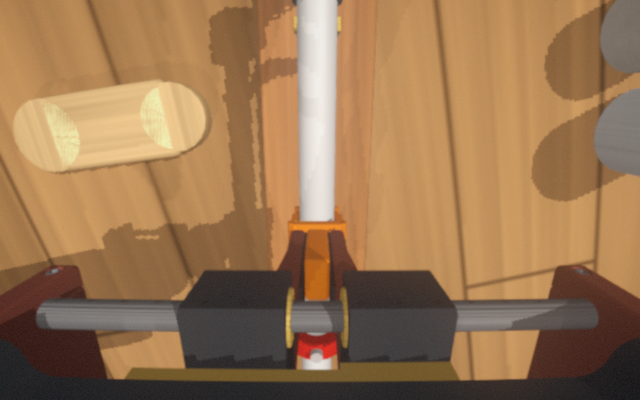

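Call:
{"method": "play_rows", "body": {"moves": [{"jaw": -1.0,"tx": -0.05,"ty": 0.0,"tz": -0.07,"spin": 0.0},{"jaw": -1.0,"tx": -0.1,"ty": 0.0,"tz": 0.0,"spin": 0.0},{"jaw": -1.0,"tx": -0.1,"ty": 0.0,"tz": 0.0,"spin": 0.0},{"jaw": -1.0,"tx": -0.1,"ty": 0.0,"tz": 0.0,"spin": 0.0},{"jaw": -1.0,"tx": -0.1,"ty": 0.0,"tz": 0.0,"spin": 0.0},{"jaw": -1.0,"tx": -0.1,"ty": 0.0,"tz": 0.0,"spin": 0.0}], "squeeze": 50.0}}

```text
time_s: 10.67
tool_pos: [0.5605, -0.0812, 0.1628]
tcp_rot: [-3.141, -0.0, 1.352]
wrist_force: [1.2, 1.6, -4.0]
finger_gap: 0.0117
```

Call:
{"method": "play_rows", "body": {"moves": [{"jaw": -1.0,"tx": -0.1,"ty": 0.0,"tz": 0.0,"spin": 0.0},{"jaw": -1.0,"tx": -0.1,"ty": 0.0,"tz": 0.0,"spin": 0.0},{"jaw": -1.0,"tx": -0.1,"ty": 0.0,"tz": 0.0,"spin": 0.0},{"jaw": -1.0,"tx": -0.1,"ty": 0.0,"tz": 0.0,"spin": 0.0},{"jaw": -1.0,"tx": -0.1,"ty": 0.0,"tz": 0.0,"spin": 0.0}], "squeeze": 50.0}}

```text
time_s: 11.08
tool_pos: [0.5574, -0.0958, 0.1629]
tcp_rot: [-3.141, -0.0, 1.352]
wrist_force: [0.4, 2.2, -2.0]
finger_gap: 0.0119
```

```bash
python3 - <<'E'
from h import *
d=np.array([0.2172,0.9761]);o=np.array([0.5723,-0.0359])
for i,n in enumerate(['side','scene','wrist']):
    c=snap(n,n+'9'); s=sense();print(((s['tool_pos'][:2]-o)@d*1e3).round(2),s['tool_pos'][2],'F along +d',(s['wrist_force'][:2]@d).round(2),s['wrist_force'])
im=cv2.cvtColor(load('side9')['image'],cv2.COLOR_RGB2BGR); cv2.imwrite('pics/side9c.png',cv2.resize(im[130:210,310:390],None,fx=7,fy=7,interpolation=cv2.INTER_CUBIC))
im=cv2.cvtColor(load('wrist9')['image'],cv2.COLOR_RGB2BGR); cv2.imwrite('pics/wrist9c.png',cv2.resize(im[200:400,240:400],None,fx=3,fy=3,interpolation=cv2.INTER_CUBIC))
im=cv2.cvtColor(load('scene9')['image'],cv2.COLOR_RGB2BGR); cv2.imwrite('pics/scene9c.png',cv2.resize(im[140:220,255:335],None,fx=7,fy=7,interpolation=cv2.INTER_CUBIC))
E
```

```text
-62.13 0.16293183987936366 F along +d 0.39 [-0.21754853  0.45258411 -3.26752146]
-62.09 0.16293468666400174 F along +d -1.02 [-0.46318287 -0.94462178 -3.1848584 ]
-62.03 0.1629138049133006 F along +d -1.72 [-0.59052211 -1.63184507 -3.36986883]
```

View pics/side9c.png

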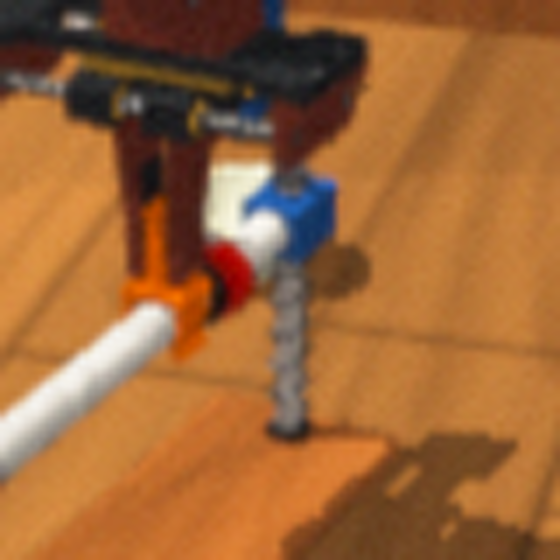

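View pics/wrist9c.png

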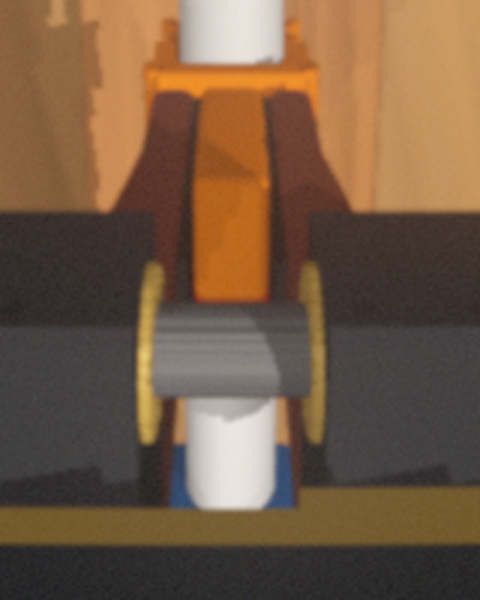

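View pics/scene9c.png

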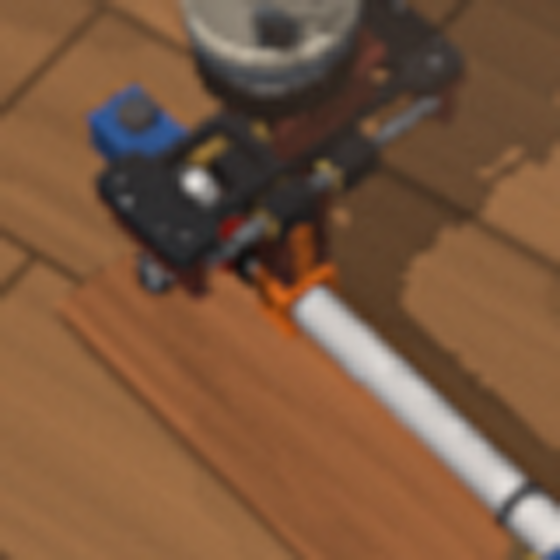

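Call:
{"method": "play_rows", "body": {"moves": [{"jaw": -1.0,"tx": 0.0,"ty": 0.0,"tz": 0.04,"spin": 0.0},{"jaw": -1.0,"tx": -0.05,"ty": 0.0,"tz": 0.0,"spin": 0.0},{"jaw": -1.0,"tx": -0.05,"ty": 0.0,"tz": 0.0,"spin": 0.0},{"jaw": -1.0,"tx": -0.05,"ty": 0.0,"tz": 0.0,"spin": 0.0},{"jaw": -1.0,"tx": 0.0,"ty": 0.0,"tz": 0.0,"spin": 0.0}], "squeeze": 50.0}}

```text
time_s: 11.65
tool_pos: [0.5567, -0.1, 0.1618]
tcp_rot: [3.142, -0.0, 1.352]
wrist_force: [0.2, 1.7, -0.8]
finger_gap: 0.0119
```

Call:
{"method": "play_rows", "body": {"moves": [{"jaw": -1.0,"tx": -0.05,"ty": 0.0,"tz": 0.0,"spin": 0.0},{"jaw": -1.0,"tx": -0.05,"ty": 0.0,"tz": 0.0,"spin": 0.0}], "squeeze": 50.0}}

```text
time_s: 11.82
tool_pos: [0.5561, -0.1028, 0.1619]
tcp_rot: [3.141, -0.0, 1.353]
wrist_force: [-0.7, 3.0, -0.9]
finger_gap: 0.0117
```

```bash
python3 - <<'E'
from h import *
d=np.array([0.2172,0.9761]);o=np.array([0.5723,-0.0359])
for i,n in enumerate(['side','scene','wrist']):
    c=snap(n,n+'10'); s=sense();print(((s['tool_pos'][:2]-o)@d*1e3).round(2),s['tool_pos'][2],'F along +d',(s['wrist_force'][:2]@d).round(2),s['wrist_force'])
im=cv2.cvtColor(load('side10')['image'],cv2.COLOR_RGB2BGR); cv2.imwrite('pics/side10c.png',cv2.resize(im[150:190,315:365],None,fx=14,fy=14,interpolation=cv2.INTER_CUBIC))
im=cv2.cvtColor(load('scene10')['image'],cv2.COLOR_RGB2BGR); cv2.imwrite('pics/scene10c.png',cv2.resize(im[160:195,275:315],None,fx=14,fy=14,interpolation=cv2.INTER_CUBIC))
E
```

```text
-69.09 0.16184987646204174 F along +d 1.31 [-1.00356223  1.56367375 -0.63359573]
-69.08 0.1618594027462154 F along +d 1.26 [-0.46771022  1.39941398 -0.65414623]
-69.06 0.1618438788680234 F along +d 0.56 [-0.17270225  0.6138641  -0.46575993]
```

View pics/side10c.png

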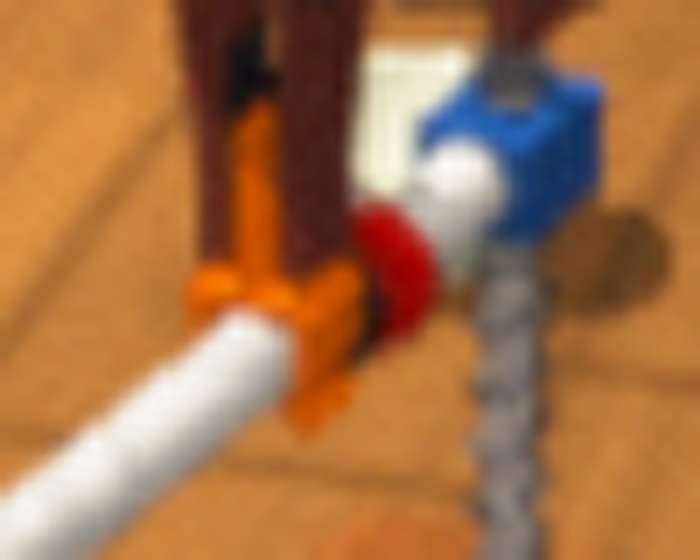

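View pics/scene10c.png

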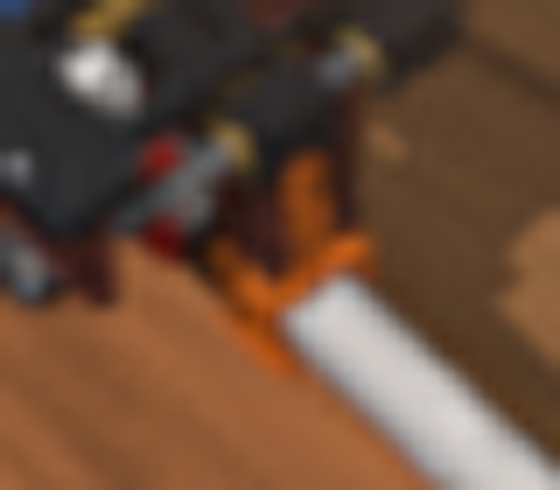

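Call:
{"method": "play_rows", "body": {"moves": [{"jaw": -1.0,"tx": -0.034,"ty": 0.0,"tz": 0.0,"spin": 0.0},{"jaw": -1.0,"tx": -0.033,"ty": 0.0,"tz": 0.0,"spin": 0.0},{"jaw": -1.0,"tx": 0.0,"ty": 0.0,"tz": 0.0,"spin": 0.0},{"jaw": -1.0,"tx": 0.0,"ty": 0.0,"tz": 0.0,"spin": 0.0}], "squeeze": 50.0}}

```text
time_s: 12.3
tool_pos: [0.5556, -0.1049, 0.1618]
tcp_rot: [3.141, 0.0, 1.352]
wrist_force: [-0.2, 1.6, -0.2]
finger_gap: 0.0115
```

Call:
{"method": "play_rows", "body": {"moves": [{"jaw": -1.0,"tx": -0.033,"ty": 0.0,"tz": 0.0,"spin": 0.0},{"jaw": -1.0,"tx": 0.0,"ty": 0.0,"tz": 0.0,"spin": 0.0},{"jaw": -1.0,"tx": 0.0,"ty": 0.0,"tz": 0.0,"spin": 0.0}], "squeeze": 50.0}}

```text
time_s: 12.55
tool_pos: [0.5554, -0.1058, 0.1618]
tcp_rot: [3.142, 0.0, 1.352]
wrist_force: [-0.9, 2.5, 0.1]
finger_gap: 0.0119
```

Call:
{"method": "play_rows", "body": {"moves": [{"jaw": -1.0,"tx": -0.033,"ty": 0.0,"tz": 0.0,"spin": 0.0},{"jaw": -1.0,"tx": 0.0,"ty": 0.0,"tz": 0.0,"spin": 0.0},{"jaw": -1.0,"tx": 0.0,"ty": 0.0,"tz": 0.0,"spin": 0.0}], "squeeze": 50.0}}

```text
time_s: 12.8
tool_pos: [0.5552, -0.1068, 0.1618]
tcp_rot: [3.142, 0.0, 1.352]
wrist_force: [-0.6, 2.0, -0.1]
finger_gap: 0.0119
```

Call:
{"method": "play_rows", "body": {"moves": [{"jaw": -1.0,"tx": -0.033,"ty": 0.0,"tz": 0.0,"spin": 0.0},{"jaw": -1.0,"tx": 0.0,"ty": 0.0,"tz": 0.0,"spin": 0.0},{"jaw": -1.0,"tx": 0.0,"ty": 0.0,"tz": 0.0,"spin": 0.0}], "squeeze": 50.0}}

```text
time_s: 13.05
tool_pos: [0.555, -0.1076, 0.1618]
tcp_rot: [3.142, -0.0, 1.352]
wrist_force: [-0.1, 2.6, 0.6]
finger_gap: 0.012
```

```bash
python3 - <<'E'
from h import *
d=np.array([0.2172,0.9761]);o=np.array([0.5723,-0.0359])
for i in range(4):
    c=camera('side'); s=sense();print(((s['tool_pos'][:2]-o)@d*1e3).round(2),'F along +d',(s['wrist_force'][:2]@d).round(2),s['wrist_force'].round(2))
E
```

```text
-73.79 F along +d 3.21 [0.29 3.22 0.76]
-73.81 F along +d 3.0 [0.   3.07 0.07]
-73.79 F along +d 3.6 [0.59 3.55 0.3 ]
-73.79 F along +d 3.86 [ 0.17  3.91 -0.19]
```

Call:
{"method": "play_rows", "body": {"moves": [{"jaw": -1.0,"tx": -0.033,"ty": 0.0,"tz": 0.0,"spin": 0.0},{"jaw": -1.0,"tx": 0.0,"ty": 0.0,"tz": 0.0,"spin": 0.0},{"jaw": -1.0,"tx": 0.0,"ty": 0.0,"tz": 0.0,"spin": 0.0}], "squeeze": 50.0}}

```text
time_s: 13.5
tool_pos: [0.5548, -0.1085, 0.1618]
tcp_rot: [3.142, -0.001, 1.352]
wrist_force: [1.0, 4.8, -0.8]
finger_gap: 0.0118
```

```bash
python3 - <<'E'
from h import *
d=np.array([0.2172,0.9761]);o=np.array([0.5723,-0.0359])
for i in range(4):
    c=camera('side'); s=sense();print(((s['tool_pos'][:2]-o)@d*1e3).round(2),'F along +d',(s['wrist_force'][:2]@d).round(2),s['wrist_force'].round(2),s['ft_torque'].round(2))
c=snap('side','side11')
im=cv2.cvtColor(load('side11')['image'],cv2.COLOR_RGB2BGR); cv2.imwrite('pics/side11c.png',cv2.resize(im[150:190,315:365],None,fx=14,fy=14,interpolation=cv2.INTER_CUBIC))
E
```

```text
-74.61 F along +d 4.25 [0.62 4.22 0.64] [ 0.94 -0.08  0.01]
-74.62 F along +d 5.46 [ 0.41  5.5  -0.58] [ 0.99 -0.11 -0.02]
-74.6 F along +d 5.2 [ 1.15  5.07 -0.58] [ 0.98 -0.03 -0.06]
-74.61 F along +d 4.51 [ 1.11  4.37 -0.59] [ 0.98 -0.08 -0.04]
```

View pics/side11c.png

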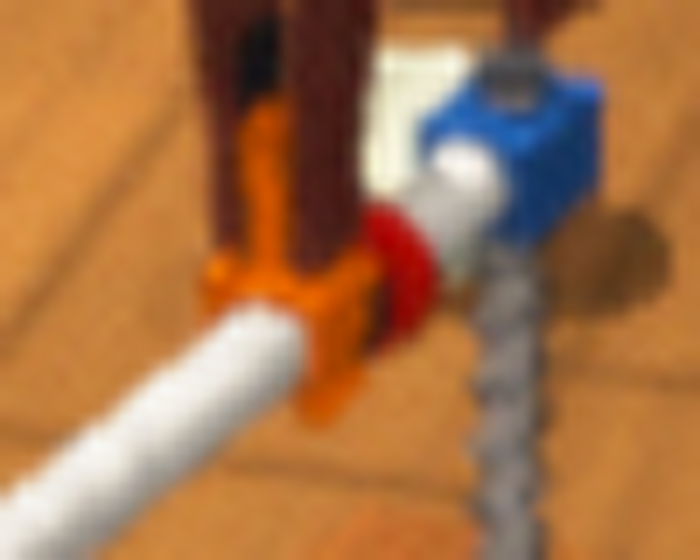

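Call:
{"method": "play_rows", "body": {"moves": [{"jaw": -1.0,"tx": -0.02,"ty": 0.0,"tz": 0.0,"spin": 0.0},{"jaw": -1.0,"tx": 0.0,"ty": 0.0,"tz": 0.0,"spin": 0.0},{"jaw": -1.0,"tx": 0.0,"ty": 0.0,"tz": 0.0,"spin": 0.0}], "squeeze": 50.0}}

```text
time_s: 14.0
tool_pos: [0.5547, -0.1089, 0.1618]
tcp_rot: [3.142, -0.001, 1.352]
wrist_force: [1.1, 6.6, -0.2]
finger_gap: 0.0118
```

```bash
python3 - <<'E'
from h import *
d=np.array([0.2172,0.9761]);o=np.array([0.5723,-0.0359])
for i in range(3):
    c=camera('side'); s=sense();print(((s['tool_pos'][:2]-o)@d*1e3).round(2),'F along +d',(s['wrist_force'][:2]@d).round(2),s['wrist_force'].round(2),s['ft_torque'].round(2))
E
```

```text
-75.04 F along +d 5.84 [ 0.77  5.81 -0.03] [ 1.12 -0.12 -0.02]
-75.02 F along +d 5.84 [ 0.23  5.93 -0.39] [ 1.16 -0.08  0.  ]
-75.04 F along +d 6.43 [ 0.04  6.58 -0.69] [ 1.15 -0.11  0.01]
```

Call:
{"method": "play_rows", "body": {"moves": [{"jaw": -0.6,"tx": 0.0,"ty": 0.0,"tz": 0.0,"spin": 0.0},{"jaw": -0.4,"tx": 0.0,"ty": 0.0,"tz": 0.0,"spin": 0.0},{"jaw": -0.3,"tx": 0.0,"ty": 0.0,"tz": 0.0,"spin": 0.0},{"jaw": -0.3,"tx": 0.0,"ty": 0.0,"tz": 0.0,"spin": 0.0},{"jaw": -0.3,"tx": 0.0,"ty": 0.0,"tz": 0.0,"spin": 0.0}], "squeeze": 10.0}}

```text
time_s: 14.57
tool_pos: [0.5546, -0.1096, 0.1618]
tcp_rot: [3.141, 0.0, 1.352]
wrist_force: [-0.2, -0.5, 0.6]
finger_gap: 0.0307
```

```bash
python3 - <<'E'
from h import *
c=snap('wrist','w12'); c2=snap('side','side12'); s=sense(); print(s['tool_pos'],s['finger_gap'],s['wrist_force'])
im=cv2.cvtColor(c2['image'],cv2.COLOR_RGB2BGR); cv2.imwrite('pics/side12c.png',cv2.resize(im[140:190,315:375],None,fx=12,fy=12,interpolation=cv2.INTER_CUBIC))
E
```

```text
[ 0.55458477 -0.10945001  0.16178618] 0.030468265126734537 [-0.25578711  0.18608562  1.18693872]
```

View pics/w12.png

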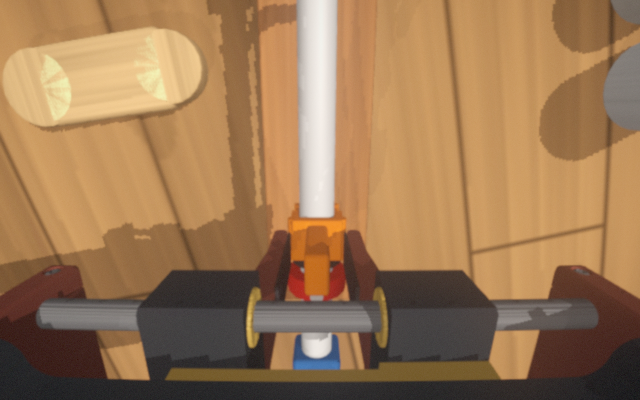

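View pics/side12c.png

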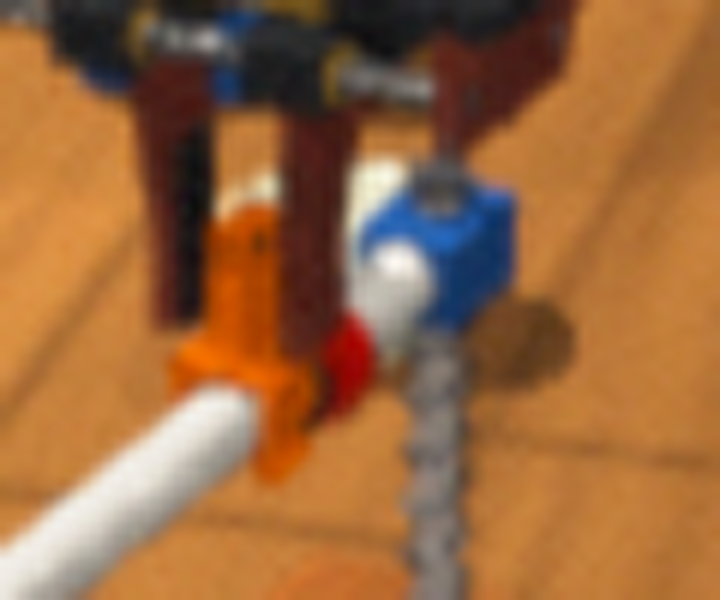

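Call:
{"method": "play_rows", "body": {"moves": [{"jaw": -0.3,"tx": 0.0,"ty": 0.0,"tz": -0.2,"spin": 0.0},{"jaw": -0.3,"tx": 0.0,"ty": 0.0,"tz": -0.4,"spin": 0.0},{"jaw": -0.3,"tx": 0.0,"ty": 0.0,"tz": -0.6,"spin": 0.0},{"jaw": -0.3,"tx": 0.0,"ty": 0.0,"tz": -0.8,"spin": 0.0},{"jaw": -0.3,"tx": 0.0,"ty": 0.0,"tz": -0.9,"spin": 0.0},{"jaw": -0.3,"tx": -0.5,"ty": 0.0,"tz": -0.9,"spin": 0.0},{"jaw": -0.3,"tx": -0.5,"ty": 0.0,"tz": -0.6,"spin": 0.0},{"jaw": -0.3,"tx": 0.0,"ty": 0.0,"tz": 0.0,"spin": 0.0},{"jaw": -0.3,"tx": 0.0,"ty": 0.0,"tz": 0.0,"spin": 0.0}], "squeeze": 10.0}}

```text
time_s: 15.42
tool_pos: [0.5486, -0.1391, 0.2957]
tcp_rot: [3.138, 0.0, 1.351]
wrist_force: [0.1, 0.1, 0.9]
finger_gap: 0.0307
```

```bash
python3 - <<'E'
from h import *
c=snap('wrist','w13'); c2=snap('side','side13'); c3=snap('scene','scene13');s=sense(); print(s['tool_pos'],s['finger_gap'],s['wrist_force'])
im=cv2.cvtColor(c2['image'],cv2.COLOR_RGB2BGR); cv2.imwrite('pics/side13c.png',cv2.resize(im[140:190,315:375],None,fx=12,fy=12,interpolation=cv2.INTER_CUBIC))
im=cv2.cvtColor(c['image'],cv2.COLOR_RGB2BGR); cv2.imwrite('pics/w13c.png',cv2.resize(im[100:240,240:400],None,fx=4.2,fy=4.2,interpolation=cv2.INTER_CUBIC))
E
```

```text
[ 0.5474086  -0.13791325  0.29279231] 0.03043308309908782 [-0.97191402  0.54705501 -0.36605637]
```

View pics/w13c.png

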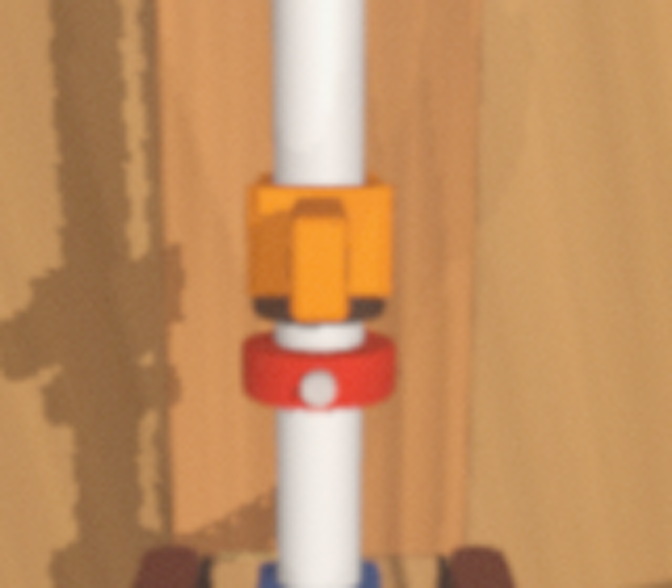

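View pics/side13c.png

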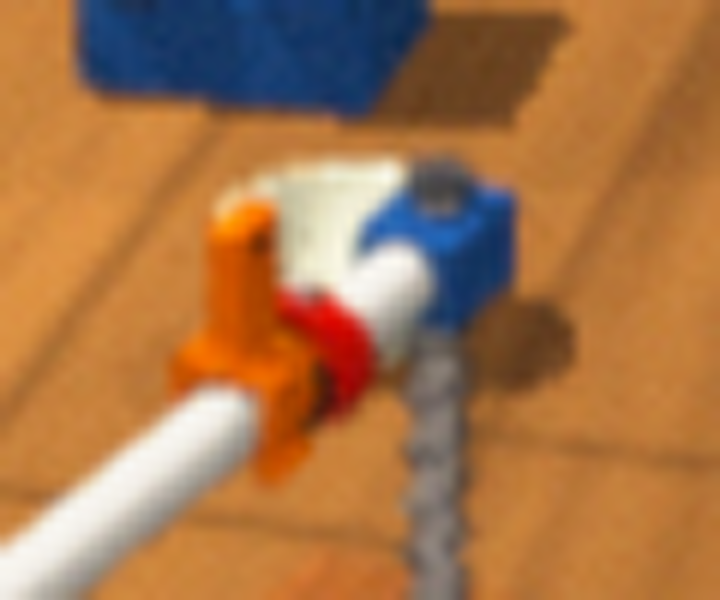

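View pics/scene13.png

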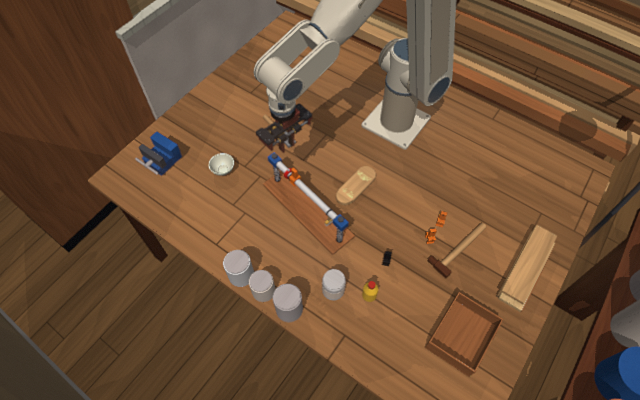

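The clip's tab is upright at w13c (320,260) and the black buffer touches its lower edge at about (320,308). The red collar sits behind it with a gap. In the scene view the other clips, bowl, can and glue are where they were.

```bash
python3 - <<'E'
from h import *
a=load('scene0')['image'];b=load('scene13')['image']
m=(cv2.absdiff(a,b).max(2)>60).astype(np.uint8); k,l,st,ce=cv2.connectedComponentsWithStats(m)
print([ (st[i].tolist()) for i in range(1,k) if st[i,4]>12])
print(job_done())
E
```

```text
[[254, 0, 144, 162, 8789], [436, 0, 7, 5, 22], [385, 24, 7, 6, 20], [377, 30, 11, 10, 58], [373, 45, 8, 6, 29], [391, 47, 9, 15, 43], [383, 52, 7, 14, 41], [447, 71, 6, 14, 36], [409, 72, 4, 7, 23], [434, 78, 11, 19, 56], [362, 102, 20, 30, 250], [278, 104, 7, 5, 28], [416, 110, 12, 9, 53], [315, 139, 14, 17, 73], [281, 155, 50, 52, 1006], [405, 232, 6, 4, 14]]
the job is handed in; nothing more can be done
None
```

The clip is on the rail against the buffer, and the job is handed in after about 16 s of robot time, within the 69 s limit.

- **Choice of clip:** I took the rightmost of the three orange clips (y ≈ 0.31 m; the other two are near 0.39 m).
- **Pressing on:** I pressed it about 43 mm from the buffer face. The force rose to about 11–12 N with the rail down about 29 mm, short of its 46 mm stops. It then snapped: the force fell to about 1 N and settled at the rail's own spring load. I then raised the rail back to its unloaded height.
- **Sliding:** At first I held the clip slightly too high, so it pulled up on the rail by 2–3 N. I lowered it 1 mm and that cleared.
- **Meeting the buffer:** I pushed to about 6 N along the rail. That includes roughly 2 N of sliding friction, so the rubber was squashed about 1.6 mm. This is worked out from the forces, not read directly.
- **Last checks:** After letting go, the clip looks fully seated with its tab upright and no visible gap to the buffer. Comparing the scene picture with the first one showed changes only at the arm, the rail area and the place the clip came from. The arm and its shadow cover part of that picture. No check failed.

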